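Clear the bench: hang the board carriers on the rail, box the debug probes

TASK

Clear the bench for the night: hang every dev-board carrier by its keyhole on a screw of its own on the storage rail, board side facing away from the rail, and let it down until the screw sits at the top of the narrow slot. Put every debug probe into the slide-top case and push its lid fully shut, past the ridge. Leave the other things on the desk where they are.

Things in the scene. Friction and masses are not known exactly. Their poses are not given: they have to be found in the camera images.
- carrier_a: Dev-board carrier, blue grip strip (None if absent): upright aluminium plate 84 wide (y) x 130 high x 6 mm thick (x = -3 to +3), 240 g. Origin: plate's middle, at the underside. Front = +x. Foot: x -20 to +60, 84 wide, 5 mm thick. Green board on the front: x +3 to +15, z 11 to 47 mm. Grip strip on the front at the top: x +3 to +8, z 100 to 130, 60 mm wide: pinch the top edge there, 11 mm thick
- carrier_a_slot (a point): Where the screw's shank sits in that carrier's keyhole when hung: (0, 0, 78) mm in the carrier's frame, axes as the carrier's, 52 mm below the top edge. The keyhole goes through the plate: round hole 20 mm in diameter centred 18 mm below this point; from it a slot 8.5 mm wide leads up and ends at z = 81 mm
- carrier_b: Dev-board carrier, yellow grip strip (None if absent): upright aluminium plate 84 wide (y) x 130 high x 6 mm thick (x = -3 to +3), 240 g. Origin: plate's middle, at the underside. Front = +x. Foot: x -20 to +60, 84 wide, 5 mm thick. Green board on the front: x +3 to +15, z 11 to 47 mm. Grip strip on the front at the top: x +3 to +8, z 100 to 130, 60 mm wide: pinch the top edge there, 11 mm thick
- carrier_b_slot (a point): Where the screw's shank sits in that carrier's keyhole when hung: (0, 0, 78) mm in the carrier's frame, axes as the carrier's, 52 mm below the top edge. The keyhole goes through the plate: round hole 20 mm in diameter centred 18 mm below this point; from it a slot 8.5 mm wide leads up and ends at z = 81 mm
- carrier_c: Dev-board carrier, red grip strip (None if absent): upright aluminium plate 84 wide (y) x 130 high x 6 mm thick (x = -3 to +3), 240 g. Origin: plate's middle, at the underside. Front = +x. Foot: x -20 to +60, 84 wide, 5 mm thick. Green board on the front: x +3 to +15, z 11 to 47 mm. Grip strip on the front at the top: x +3 to +8, z 100 to 130, 60 mm wide: pinch the top edge there, 11 mm thick
- carrier_c_slot (a point): Where the screw's shank sits in that carrier's keyhole when hung: (0, 0, 78) mm in the carrier's frame, axes as the carrier's, 52 mm below the top edge. The keyhole goes through the plate: round hole 20 mm in diameter centred 18 mm below this point; from it a slot 8.5 mm wide leads up and ends at z = 81 mm
- rail: Storage rail, fixed: dark bar 360 long (y) x 30 (x = -15 to +15) x 60 mm high, top at z = 164, underside at z = 104 mm, on two posts 30 x 30 mm at y = +-165, foot plates 130 (x) x 50 x 8 mm. Origin: on the desk under the bar's middle. Its +x face, away from the robot, carries three screws with gold heads. Nothing above the bar
- screw0 (a point): Rail screw at y = -100, z = 150 mm of the rail: point on its axis midway between the bar's face and the back of the head; axes as the rail's, screw along +x. Shank 5 mm thick, 10 mm free length; head 14 mm in diameter, 4 mm thick, its front 9 mm in +x of this point. A hung plate has 4 mm play along it and leans by up to about 0.1 rad
- screw1 (a point): Rail screw at y = 0, z = 150 mm of the rail: point on its axis midway between the bar's face and the back of the head; axes as the rail's, screw along +x. Shank 5 mm thick, 10 mm free length; head 14 mm in diameter, 4 mm thick, its front 9 mm in +x of this point. A hung plate has 4 mm play along it and leans by up to about 0.1 rad
- screw2 (a point): Rail screw at y = 100, z = 150 mm of the rail: point on its axis midway between the bar's face and the back of the head; axes as the rail's, screw along +x. Shank 5 mm thick, 10 mm free length; head 14 mm in diameter, 4 mm thick, its front 9 mm in +x of this point. A hung plate has 4 mm play along it and leans by up to about 0.1 rad
- case_in (a point): Middle of the inner floor of the grey slide-top case (fixed, 6 mm above the desk). Case 138 (x) x 185 mm (y), inside 126 x 167 mm and 50 mm deep; side rims with the lid's channel reach 63 mm above this point. The lid opens towards its -y
- lid (a joint): Blue sliding lid of the case, m: 0 = shut, 0.16 = fully open (case nearly all free; it cannot come out). Opens to the case's -y, about 1 N friction, stays where left. About 8 mm before shut a rib under it must be forced over a sprung ridge in the case's mouth (up to about 8 N); past it, push on to 0. Starts partly open, clear of the ridge
- lid_grip (a point): Middle of the top of the lid's grip bar: 60 mm long across the case (x), 10 mm thick (y), 20 mm tall above the lid's face, in the middle of the lid; this point is 83.5 mm above the desk; axes as the case's
- probe_a: Debug probe (None when absent): black plastic box 64 (x) x 36 (y) x 24 mm (z), 80 g, lying flat on the desk. Origin: middle of its underside
- probe_b: Debug probe (None when absent): black plastic box 64 (x) x 36 (y) x 24 mm (z), 80 g, lying flat on the desk. Origin: middle of its underside
- probe_c: Debug probe (None when absent): black plastic box 64 (x) x 36 (y) x 24 mm (z), 80 g, lying flat on the desk. Origin: middle of its underside
- mouse: Bystander, not to be disturbed: computer mouse, 105 x 60 x 34 mm. Origin: middle of its underside
- flask: Bystander, not to be disturbed: black vacuum flask, 68 mm in diameter, 150 mm high, upright. Origin: middle of its underside
- bare_board: Bystander, not to be disturbed: green bare dev board lying flat, 95 x 65 mm. Origin: middle of its underside
- carton: Bystander, not to be disturbed: cardboard carton 150 x 110 x 70 mm. Origin: middle of its underside
- mug: Bystander, not to be disturbed: blue mug, 80 mm in diameter, 90 mm high. Origin: middle of its underside
- driver: Bystander, not to be disturbed: screwdriver with a red handle, 170 mm long, lying. Origin: middle of its underside (of its length along x)
- hub: Bystander, not to be disturbed: white USB hub 100 x 45 x 16 mm. Origin: middle of its underside

How it is judged:
By the outcome, as a careful person would: the job done as asked, in the order asked, and still so for the second after the job is handed in, with the robot touching nothing.
Of carrier_a, carrier_b, carrier_c only 2 to 3 are there at a start; the rules pass over those that are not, and their reading is None.
Of probe_a, probe_b, probe_c only 2 to 3 are there at a start; the rules pass over those that are not, and their reading is None.
At some moment in a run one of carrier_a, carrier_b, carrier_c, probe_a, probe_b, probe_c may be knocked a few centimetres aside while the robot is not near it.
It also fails if it takes over 210 s, if anything falls off the work surface, if the arm or the gripper's body presses on something with over 40 N, if the wrist force passes 120 N, or if a joint passes its speed limit or range.

ROBOT

A 6-joint arm with a two-finger parallel gripper is mounted at the origin on the work surface. World frame = base frame: x ahead of the robot, y to its left, z up, the work surface at z = 0. Lengths are in m, angles in degrees, forces in N, time in s.
With the tool pointing down it reaches from about 0.325 to 0.875 m from the base axis. Payload 4.4 kg.
Tool frame: the origin (TCP) lies at the centre of the arm's flange, where the gripper is bolted on; the fingertips stand 173 mm ahead of it and the grasp point (between the pads) lies 155 mm ahead of it (manip.tip_extent is the distance from the TCP to the fingertips, in m); x points along the fingers, y is the direction in which the jaws open and shut, and the axes are right-handed (so a half turn about x gives the same grasp; the last joint's range is limited). The gripper opens to 85 mm and grips with 20 to 120 N. Pads are 22 mm wide; open, the fingers measure 114 mm over their backs; the gripper's body (76 mm by 85 mm) begins 54 mm behind the grasp point. The pads swing forward as they close: fully open they stand 13 mm farther back than shut.
Start: joints at [65.69, 11.837, 88.321, -0, 79.842, -8.623], TCP at [0.155, 0.554, 0.405] pointing down, gripper open.
Joint ranges: [-156.59, 156.59], [-49.26, 127.26], [12.9, 141.05], [-63.56, 243.56], [4.71, 150.69], [-161.64, 161.64]. Speed limits (degrees/s): [159.86, 159.86, 180, 180, 180, 180].

INTERFACE

Orientations are given as a 3x3 rotation matrix whose columns are the frame's x, y, z axes.
In Python, from cell import monitor, vision, close_job, manip gives the robot as it stands.
- The arm moves only by the tool play_rows, never from a script. Its argument "series" is a list of rows, each a list of 7 numbers: the shift along the tool's x, y, z in units of 75 cm (1.0 is 75 cm), then the turn, a rotation vector about the tool's x, y, z in units of 360 degrees (1.0 is 360 degrees), then the opening, from 0 (shut) to 1 (fully open). A call has 1 to 5 rows; each row is the pose to reach, as a shift and turn from the pose commanded when the call began, along the tool's axes at that moment, turning the shorter way round; what a row does not reach only later rows make up. A row lasts 1/10 s, in which the tool goes at most 50 mm and 8.59 degrees, less where a joint would pass 70% of its speed; a pose out of reach is approached as far as the arm can. A call with a number of a shift or a turn outside -1 to 1 is refused whole. A call with a gripper value outside its range is refused whole. The fingers move at their own pace and stop on an object; "squeeze" is the grip in N (left out, the last holds). Time passes only in rows, so rows that repeat a pose let the fingers close. It gives the time, the measured TCP pose, the force and the opening at its end, in the units of the state.
- monitor.get_obs(): the state, without advancing time (a new reading comes with each control period).
- vision.grab_frame(name): name is "scene" or "top"; returns the picture (480x640x3 uint8, blue, green, red); there is no depth.
- vision.camera_model(name): a dict with "camera_matrix" (3x3 intrinsics, pixels), "extrinsics" (4x4, takes a point from camera to world coordinates). Camera axes: x right, y down, z forward; pixel columns grow to the right and rows downward; lengths in m; the calibration is good to about 2 mm. A picture is of the moment at which its call begins. camera_model takes no time and is no camera call.
- close_job(): hands the job in, once; it reports no verdict.
Trained networks look in the newest picture that a camera, given by its name, has taken for a name from the list of things; names that differ only in an ending like _2 or _b are one class to them, and where a whole thing is asked for, a point or a joint stands for the part that bears it (a point fixed in the world has none). Each returns a list of dicts, best first, with "conf" (0 to 1); they miss things now and then, are a little off and sometimes report something else, mostly with a low value. They report only what shows in the picture. A call takes as long as a camera call.
- vision.boxes_of(camera, thing): "at" ([x, y, z] in m, in the coordinates of the camera as it stood for that picture, good to about 4 mm: the middle of the surface that is visible of it).
- vision.outline_of(camera, thing): "mask" (480x640 bool, what is visible of it).
The state is a dict: "clock": time; "joints": joint angles; "qvel": joint speeds; "joint_torque": joint torques, N m; "tcp_pos": TCP position; "tool_rot": TCP orientation; "wrist_force": force on the tool from outside, world axes, zero at the start; "ft_torque": the same for the moment, N m; "gripper_width": opening from 0.0 (shut) to 1.0 (fully open).
Only numpy, scipy, OpenCV 4.12 (cv2) and the standard library are available. Lean on these libraries where they do the work, as an engineer would, in place of code of your own. Each camera call takes 0.05 s, during which the arm holds its last target.

## Working session

There is one attempt and no reset: what is moved stays moved. The work goes in short steps, Python scripts to look and compute and a tool call to move; the robot and the scene stay as the last step left them, time stands still between calls to the robot, and variables do not carry over. Pictures are saved under pics/ and viewed, and the job is handed in when it is done.

Besides the shell and the picture viewer there is one more tool, called as a command line: name --pt "numbers of a row" for each row, then --argument value for the rest. play_rows: Moves the arm, as the interface text tells. Its arguments: {"type":"object","properties":{"series":{"type":"array","items":{"type":"array","items":{"type":"number","minimum":-1,"maximum":1}}},"squeeze":{"type":"number"}},"required":["series"]}

```bash
ls; mkdir -p pics; cat > h.py <<'E'
import numpy as np, cv2
from cell import monitor, vision, close_job, manip
def cam(n):
    m=vision.camera_model(n); return np.array(m["camera_matrix"]),np.array(m["extrinsics"])
def proj(n,P):
    K,E=cam(n); P=np.atleast_2d(P); pc=(P-E[:3,3])@E[:3,:3]; uv=pc@K.T; return uv[:,:2]/uv[:,2:]
def ray(n,uv,z):
    K,E=cam(n); d=E[:3,:3]@np.linalg.inv(K)@np.array([uv[0],uv[1],1.]); o=E[:3,3]; return o+d*(z-o[2])/d[2]
def w(n,p):
    K,E=cam(n); return E[:3,:3]@np.array(p)+E[:3,3]
E
python3 - <<'E'
from h import *
print(monitor.get_obs())
for n in("scene","top"):
    cv2.imwrite(f"pics/{n}0.png",vision.grab_frame(n)); print(n,*cam(n))
    for t in "carrier_a carrier_b carrier_c rail screw0 lid lid_grip case_in probe_a mouse flask bare_board carton mug driver hub".split():
        try:
            for b in vision.boxes_of(n,t): print(t,round(b["conf"],2),w(n,b["at"]).round(3))
        except Exception as e: print(t,e)
E
```

```text
pics
{'clock': 0.0, 'joints': array([ 6.56892054e+01,  1.18837466e+01,  8.84067599e+01,  1.05116462e-03,
        7.98410431e+01, -8.62291090e+00]), 'qvel': array([-0.01620692, -0.00834883,  0.07687389,  0.04621331,  0.00521436,
        0.08284113]), 'joint_torque': array([-3.40064153e-04, -3.83039689e+01, -2.91593081e+01, -2.48873112e-04,
        1.04686775e-02, -7.18332871e-06]), 'tcp_pos': array([0.1553297 , 0.55323351, 0.40351405]), 'tool_rot': array([[-9.61677032e-04,  2.70398905e-01,  9.62747894e-01],
       [-2.08494397e-03,  9.62745704e-01, -2.70400373e-01],
       [-9.99997364e-01, -2.26731324e-03, -3.62083865e-04]]), 'wrist_force': array([-0.59862972, -0.08245786, -0.37292085]), 'ft_torque': array([-0.01673442, -0.04576873,  0.01495399]), 'gripper_width': 1.0039672784374845}
scene [[506.74088113   0.         313.68533811]
 [  0.         506.74088113 245.79976437]
 [  0.           0.           1.        ]] [[ 0.61821604  0.54818106 -0.56329962  1.41048368]
 [ 0.78582872 -0.44637556  0.42804448 -0.61661718]
 [-0.01679731 -0.70728098 -0.70673295  1.16993561]
 [ 0.          0.  
[... 1358 characters left out ...]
05]
rail 0.8 [0.453 0.254 0.166]
screw0 0.86 [0.449 0.255 0.166]
lid 0.58 [ 0.473 -0.354  0.062]
lid_grip 0.84 [ 0.473 -0.356  0.061]
case_in 0.93 [ 0.47  -0.294  0.063]
case_in 0.44 [0.661 0.179 0.021]
probe_a 0.75 [0.66  0.179 0.023]
probe_a 0.68 [ 0.524 -0.045  0.027]
probe_a 0.23 [ 0.473 -0.354  0.062]
mouse 0.62 [0.352 0.255 0.027]
flask 0.62 [ 0.646 -0.221  0.004]
flask 0.55 [0.776 0.005 0.144]
bare_board 0.92 [0.766 0.193 0.003]
bare_board 0.59 [ 0.623 -0.091  0.008]
bare_board 0.51 [0.356 0.255 0.029]
carton 0.89 [ 0.669 -0.414  0.072]
mug 0.61 [0.775 0.006 0.145]
mug 0.58 [0.313 0.468 0.033]
driver 0.95 [0.683 0.347 0.026]
driver 0.32 [0.449 0.259 0.168]
hub 0.98 [0.57  0.314 0.019]
```

View pics/scene0.png

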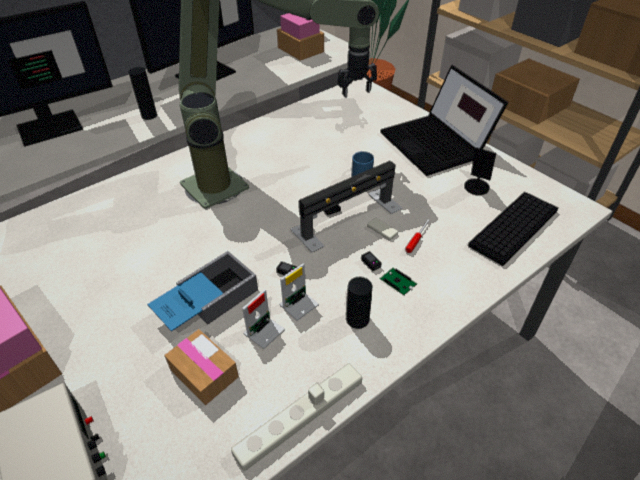

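View pics/top0.png

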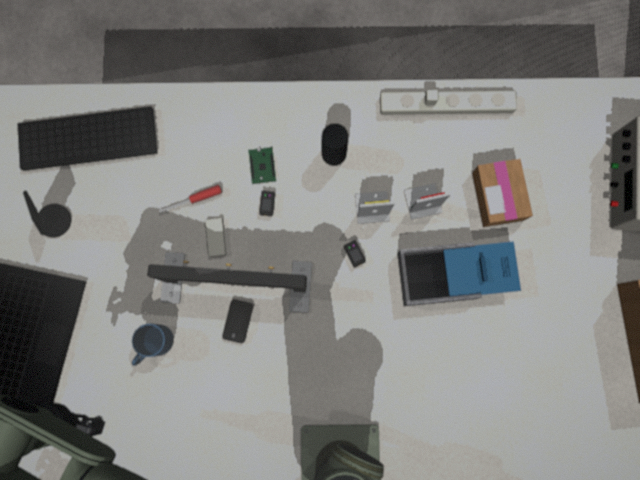

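```bash
python3 - <<'E'
from h import *
a=cv2.imread("pics/scene0.png"); b=cv2.imread("pics/top0.png")
def crop(im,x0,y0,x1,y1,k,n): cv2.imwrite(n,cv2.resize(im[y0:y1,x0:x1],None,fx=k,fy=k,interpolation=cv2.INTER_CUBIC))
crop(b,140,230,320,320,4,"pics/c1.png")
crop(a,290,150,410,260,5,"pics/c2.png")
crop(a,150,240,330,350,4,"pics/c3.png")
crop(b,340,160,530,310,4,"pics/c4.png")
E
```

```text
(no output)
```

View pics/c1.png

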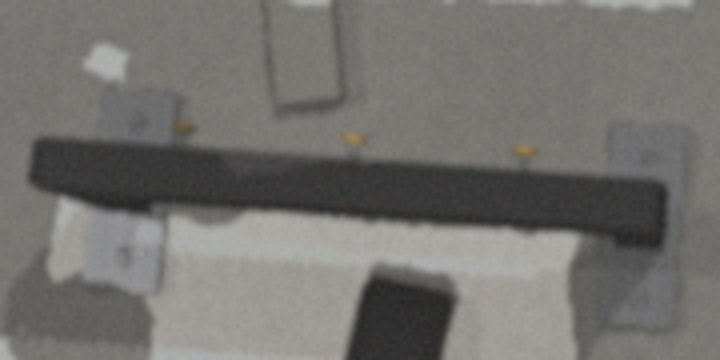

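View pics/c2.png

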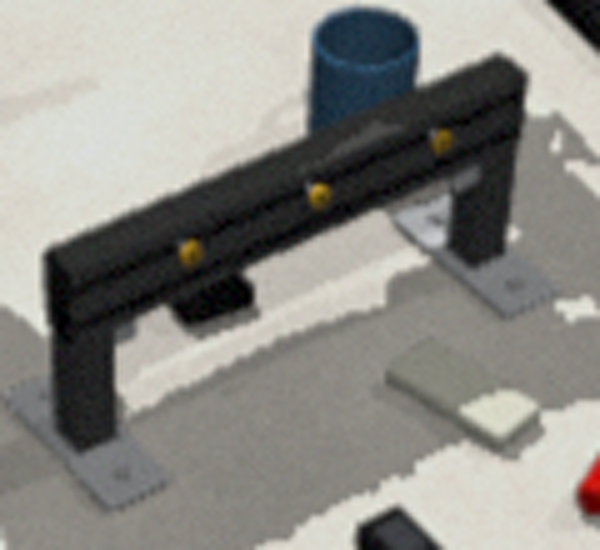

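View pics/c3.png

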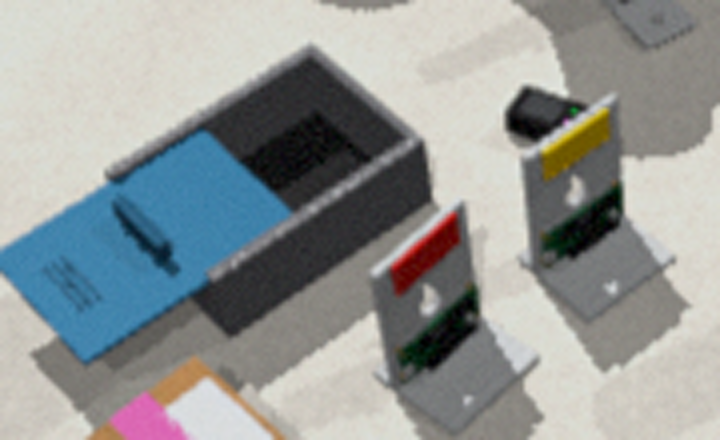

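View pics/c4.png

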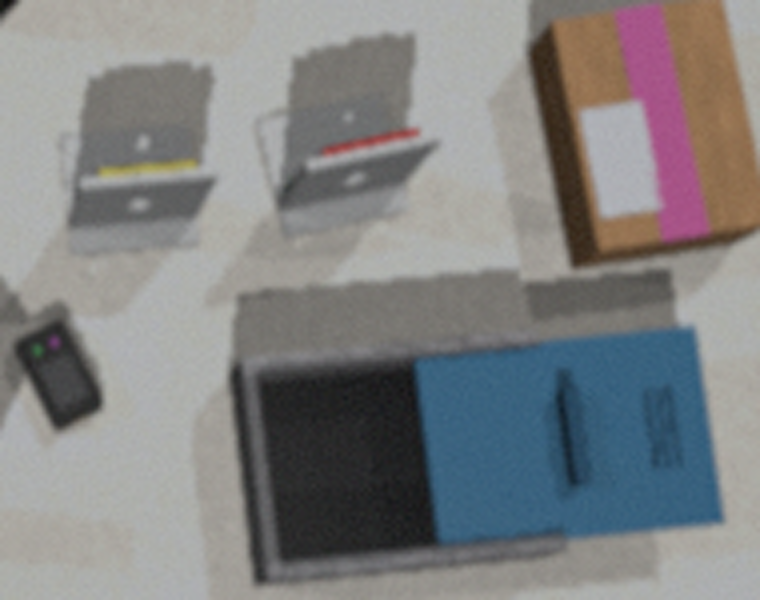

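```bash
cat >> h.py <<'E'
def blobs(im,lo,hi,box,minA=4):
    x0,y0,x1,y1=box; hsv=cv2.cvtColor(im,cv2.COLOR_BGR2HSV)
    m=np.zeros(im.shape[:2],np.uint8); m[y0:y1,x0:x1]=cv2.inRange(hsv,lo,hi)[y0:y1,x0:x1]
    n,l,s,c=cv2.connectedComponentsWithStats(m)
    return [(int(s[i,4]),c[i].round(2),cv2.minAreaRect(np.argwhere(l==i)[:,::-1].astype(np.float32))) for i in range(1,n) if s[i,4]>=minA]
E
python3 - <<'E'
from h import *
a=cv2.imread("pics/scene0.png"); b=cv2.imread("pics/top0.png")
print("gold s",blobs(a,(10,120,60),(35,255,255),(295,160,405,220)))
print("gold t",blobs(b,(10,90,60),(35,255,255),(140,230,320,300)))
for n,im,bx in(("s",a,(220,250,330,340)),("t",b,(340,160,470,230))):
    print(n,"yel",blobs(im,(20,120,60),(35,255,255),bx)); 
    print(n,"red",blobs(im,(0,140,60),(6,255,255),bx)+blobs(im,(174,140,60),(180,255,255),bx))
E
```

```text
gold s [(15, array([377.87, 177.87]), ((378.0, 177.99998474121094), (2.8284268379211426, 4.242640495300293), 45.0)), (16, array([353.44, 188.5 ]), ((353.3999938964844, 188.70001220703125), (3.130495071411133, 4.4721360206604), 26.56505012512207)), (18, array([327.72, 200.06]), ((328.0, 200.0), (4.0, 4.0), 0.0))]
gold t [(8, array([228.38, 264.38]), ((228.0, 264.5), (1.0, 4.0), 90.0)), (7, array([270.71, 267.43]), ((270.5, 267.5), (1.0, 3.0), 90.0))]
s yel [(140, array([293.38, 275.79]), ((293.65380859375, 275.73077392578125), (6.933752536773682, 21.91065788269043), 56.30992889404297))]
s red [(113, array([255.77, 303.27]), ((256.0827331542969, 303.09307861328125), (6.560593605041504, 23.751007080078125), 48.366458892822266)), (9, array([255.33, 304.33]), ((255.25003051757812, 304.25), (2.5298221111297607, 3.4785051345825195), 18.43494987487793))]
t yel []
t red []
```

```bash
cat >> h.py <<'E'
from scipy.optimize import least_squares
def Rz(a): c,s=np.cos(a),np.sin(a); return np.array([[c,-s,0],[s,c,0],[0,0,1]])
def fit(obs,p0,prior=None):
    """obs: list of (cam, local pt mm, uv)  p=x,y,yaw"""
    def f(p):
        return np.concatenate([(proj(n,Rz(p[2])@(np.array(l)/1000)+[p[0],p[1],0])-uv).ravel() for n,l,uv in obs])
    r=least_squares(f,p0,loss="soft_l1"); return r.x,f(r.x).reshape(-1,2).round(1)
E
python3 - <<'E'
from h import *
H=[("scene",(28,100,150.5),(377.9,177.9)),("scene",(28,0,150.5),(353.4,188.5)),("scene",(28,-100,150.5),(327.7,200.1)),
("top",(27,100,155),(185.6,261.4)),("top",(27,0,155),(228.4,264.4)),("top",(27,-100,155),(270.8,267.4))]
def c1(x,y): return (140+x/4-.4,230+y/4-.4)
def c2(x,y): return (290+x/5-.4,150+y/5-.4)
C=[("top",(15,180,164),c1(37,138)),("top",(15,-180,164),c1(666,180)),
("scene",(15,-180,164),c2(70,288)),("scene",(15,180,164),c2(524,105))]
for o in(H,H[:3],H[3:],H+C):
    p,r=fit(o,[.45,.25,0]); print(p.round(4),np.degrees(p[2]).round(2)); print(r.tolist())
def c3(x,y): return (150+x/4-.4,240+y/4-.4)
def c4(x,y): return (340+x/4-.4,160+y/4-.4)
Y=[("scene",(8,0,115),(293.38,275.79)),("scene",(-3,-42,130),c3(524,155)),("scene",(-3,42,130),c3(614,95)),("scene",(60,-42,0),c3(590,320)),("scene",(60,42,0),c3(675,262)),
("top",(5.5,0,130),c4(149,167)),("top",(0,42,130),c4(82,183)),("top",(0,-42,130),c4(215,180))]
p,r=fit(Y,[.62,-.09,0]);print("b",p.round(4),np.degrees(p[2]).round(2),r.tolist())
Y=[("scene",(8,0,115),(255.8,303.3)),("scene",(-3,-42,130),c3(372,271)),("scene",(-3,42,130),c3(462,205)),("scene",(60,-42,0),c3(455,430)),("scene",(60,42,0),c3(540,357)),
("top",(5.5,0,130),c4(372,142)),("top",(0,42,130),c4(308,163)),("top",(0,-42,130),c4(438,143))]
p,r=fit(Y,[.62,-.2,0]);print("c",p.round(4),np.degrees(p[2]).round(2),r.tolist())
CS=[("top",(69,92.5,69),c4(238,367)),("top",(-69,92.5,69),c4(262,580)),("top",(-69,-92.5,69),c4(567,548)),("scene",(69,92.5,69),c3(425,140)),("scene",(-69,92.5,69),c3(310,47)),("scene",(-69,-92.5,69),c3(108,178)),("scene",(69,-92.5,69),c3(210,275))]
p,r=fit(CS,[.47,-.29,0]);print("case",p.round(4),np.degrees(p[2]).round(2),r.tolist())
G=[("top",(0,0,83.5),c4(563,428)),("scene",(0,0,83.5),c3(137,228))]
for n,_,uv in G: print("grip",ray(n,uv,.0835).round(4))
# probe
P=[("scene",(.658,.176),)]
E
```

```text
[ 0.4533  0.2591 -0.0831] -4.76
[[0.8, 1.1], [0.7, 1.5], [0.6, 1.3], [0.1, 0.7], [-0.1, 0.7], [0.3, 0.7]]
[ 0.4469  0.2618 -0.0827] -4.74
[[0.0, -0.1], [-0.0, 0.2], [-0.0, -0.0]]
[ 0.4548  0.2594 -0.0834] -4.78
[[0.0, -0.0], [-0.2, -0.0], [0.2, 0.0]]
[ 0.4537  0.2582 -0.0796] -4.56
[[0.6, 1.2], [0.6, 1.6], [0.5, 1.6], [0.4, 0.6], [0.3, 0.5], [0.6, 0.3], [1.4, 0.3], [-0.9, 0.1], [0.7, -1.5], [0.8, -5.1]]
b [ 0.6233 -0.0944  0.057 ] 3.27 [[1.1, 0.8], [-0.7, 0.2], [0.1, 0.0], [-0.4, 1.5], [0.3, 0.3], [-0.5, 1.7], [-1.0, 1.2], [0.6, -0.5]]
c [ 0.6385 -0.2301  0.1817] 10.41 [[1.3, 0.7], [-0.6, 0.5], [-0.1, -1.9], [0.1, 2.5], [0.2, 1.4], [-0.4, 1.1], [-1.0, 1.4], [0.6, -0.2]]
case [ 0.4622 -0.252   0.0998] 5.72 [[0.1, -1.0], [1.6, 1.3], [0.3, 0.8], [0.6, 0.2], [0.7, -0.5], [-0.3, -0.9], [2.1, 2.0]]
grip [ 0.4771 -0.3481  0.0835]
grip [ 0.4738 -0.361   0.0835]
```

```bash
cat >> h.py <<'E'
from scipy.spatial.transform import Rotation as R
def Rt(deg):
    a=np.radians(deg); y=np.array([np.cos(a),np.sin(a),0]); x=np.array([0,0,-1.]); return np.column_stack([x,y,np.cross(x,y)])
def go(pos,deg):
    o=monitor.get_obs(); Rc=np.array(o["tool_rot"]); d=Rc.T@(np.array(pos)-o["tcp_pos"])/.75
    v=R.from_matrix(Rc.T@Rt(deg)).as_rotvec()/(2*np.pi)
    print("row",[*d.round(4),*v.round(4)],"dist",np.round(np.linalg.norm(d)*750,1),"mm turn",np.round(np.linalg.norm(v)*360,1)); st()
def st():
    o=monitor.get_obs(); Rc=np.array(o["tool_rot"]); print("t",round(o["clock"],2),"tcp",np.round(o["tcp_pos"],4),"yaw",np.degrees(np.arctan2(Rc[1,1],Rc[0,1])).round(2),"F",np.round(o["wrist_force"],1),"w",round(float(o["gripper_width"]),3),"q",np.round(o["joints"],0))
E
python3 -c "
from h import *
go((.6258,-.0943,.40),3.3)"
```

```text
row [np.float64(0.0063), np.float64(-0.6621), np.float64(0.8373), np.float64(0.1973), np.float64(0.0), np.float64(0.0)] dist 800.6 mm turn 71.0
t 1.7 tcp [0.1555 0.5536 0.4047] yaw 74.31 F [ 0.3  0.  -0.2] w 1.001 q [66. 12. 88. -0. 80. -9.]
```

play_rows --pt "0.006 -0.662 0.837 0.197 0 0 1" --pt "0.006 -0.662 0.837 0.197 0 0 1" --pt "0.006 -0.662 0.837 0.197 0 0 1" --pt "0.006 -0.662 0.837 0.197 0 0 1" --pt "0.006 -0.662 0.837 0.197 0 0 1"

```text
clock: 2.2
tcp_pos: [0.303, 0.3496, 0.4035]
tool_rot: [[0.001, 0.857, 0.515], [0.0, 0.515, -0.857], [-1.0, 0.001, 0.0]]
wrist_force: [0.2, 0.7, -0.4]
gripper_width: 1.001
```

```bash
python3 -c "
from h import *
go((.6258,-.0943,.40),3.3)"
```

```text
row [np.float64(0.0048), np.float64(0.0637), np.float64(0.7291), np.float64(0.077), np.float64(-0.0), np.float64(-0.0001)] dist 548.9 mm turn 27.7
t 2.2 tcp [0.303  0.3496 0.4035] yaw 31.03 F [ 0.2  0.7 -0.4] w 1.001 q [ 38.  -2. 104.  -0.  79.   7.]
```

play_rows --pt "0.005 0.064 0.729 0.077 0 0 1" --pt "0.005 0.064 0.729 0.077 0 0 1" --pt "0.005 0.064 0.729 0.077 0 0 1" --pt "0.005 0.064 0.729 0.077 0 0 1" --pt "0.005 0.064 0.729 0.077 0 0 1"

```text
clock: 2.7
tcp_pos: [0.4513, 0.148, 0.402]
tool_rot: [[0.001, 0.998, 0.062], [0.0, 0.062, -0.998], [-1.0, 0.001, -0.0]]
wrist_force: [0.2, 1.0, 0.4]
gripper_width: 1.006
```

```bash
python3 -c "
from h import *
go((.6258,-.0943,.40),3.3)"
```

```text
row [np.float64(0.0028), np.float64(0.212), np.float64(0.337), np.float64(0.0008), np.float64(-0.0), np.float64(-0.0002)] dist 298.6 mm turn 0.3
t 2.7 tcp [0.4513 0.148  0.402 ] yaw 3.57 F [0.2 1.  0.4] w 1.006 q [  8.  -0. 102.   0.  78.   4.]
```

play_rows --pt "0.003 0.212 0.337 0.001 0 0 1" --pt "0.003 0.212 0.337 0.001 0 0 1" --pt "0.003 0.212 0.337 0.001 0 0 1" --pt "0.003 0.212 0.337 0.001 0 0 1" --pt "0.003 0.212 0.337 0.001 0 0 1"

```text
clock: 3.2
tcp_pos: [0.5977, -0.0548, 0.3998]
tool_rot: [[0.0, 0.998, 0.056], [0.0, 0.056, -0.998], [-1.0, 0.0, -0.0]]
wrist_force: [0.2, -0.7, 0.4]
gripper_width: 1.001
```

```bash
python3 -c "
from h import *
cv2.imwrite('pics/s1.png',vision.grab_frame('scene'));im=cv2.imread('pics/s1.png');cv2.imwrite('pics/s1c.png',cv2.resize(im[180:340,150:400],None,fx=3,fy=3))
print(blobs(im,(20,120,60),(35,255,255),(220,250,330,340)))
go((.6258,-.0943,.37),3.3)"
```

```text
[(142, array([293.56, 275.68]), ((293.62603759765625, 275.6820068359375), (7.020255088806152, 22.009449005126953), 55.304847717285156))]
row [np.float64(0.0394), np.float64(0.0306), np.float64(0.0458), np.float64(-0.001), np.float64(0.001), np.float64(-0.0007)] dist 50.8 mm turn 0.6
t 3.25 tcp [ 0.601  -0.061   0.3993] yaw 2.95 F [ 4.6 -4.6  0.8] w 1.001 q [-14.  15.  85.  -0.  80. -17.]
```

View pics/s1c.png

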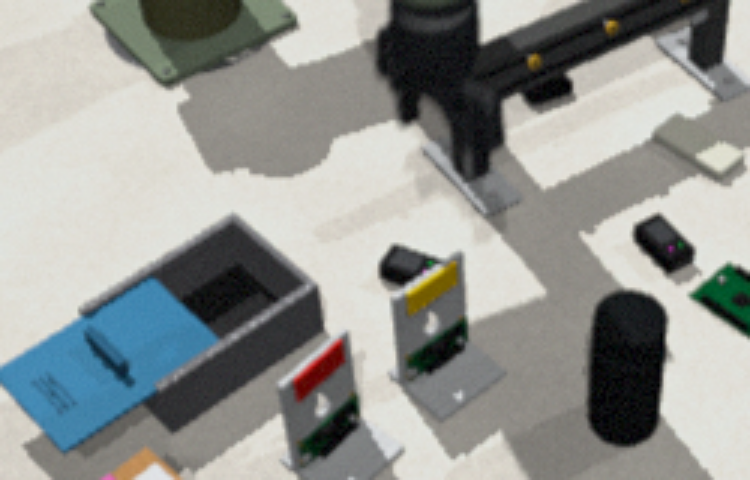

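play_rows --pt "0.04 0.033 0.045 0 0 0 1" --pt "0.04 0.033 0.045 0 0 0 1" --pt "0.04 0.033 0.045 0 0 0 1" --pt "0.04 0.033 0.045 0 0 0 1"

```text
clock: 3.65
tcp_pos: [0.6231, -0.0844, 0.3704]
tool_rot: [[0.001, 0.998, 0.057], [0.0, 0.057, -0.998], [-1.0, 0.001, -0.0]]
wrist_force: [-0.2, -0.6, 0.3]
gripper_width: 1.0
```

```bash
python3 -c "
from h import *
go((.6258,-.0943,.274),3.3)
cv2.imwrite('pics/t2.png',vision.grab_frame('top'));im=cv2.imread('pics/t2.png');a=im[150:260,330:480]
im=vision.grab_frame('scene');b=im[220:330,220:370]
cv2.imwrite('pics/t2c.png',cv2.resize(np.vstack([a,b]),None,fx=3.5/1.3,fy=3.5/1.3,interpolation=cv2.INTER_CUBIC))
"
```

```text
row [np.float64(0.1286), np.float64(0.0027), np.float64(0.0134), np.float64(-0.0), np.float64(-0.0), np.float64(-0.0001)] dist 97.0 mm turn 0.0
t 3.65 tcp [ 0.6231 -0.0844  0.3704] yaw 3.29 F [-0.2 -0.6  0.3] w 1.0 q [-16.  20.  82.   0.  78. -19.]
```

View pics/t2c.png

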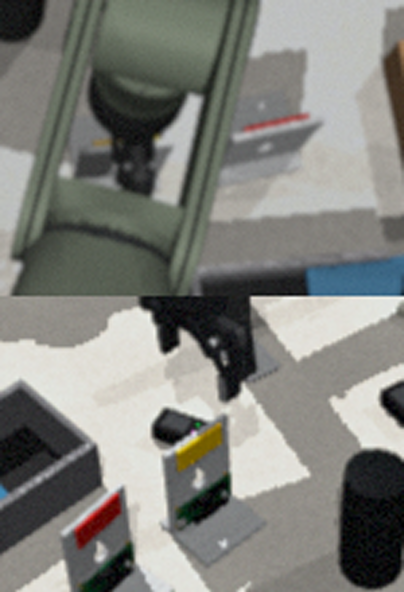

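play_rows --pt "0.0 0.003 0.0134 0 0 0 1" --pt "0.06 0.003 0.0134 0 0 0 1" --pt "0.1286 0.003 0.0134 0 0 0 1" --pt "0.1286 0.003 0.0134 0 0 0 1" --pt "0.1286 0.003 0.0134 0 0 0 1"

```text
clock: 4.25
tcp_pos: [0.6259, -0.0949, 0.2731]
tool_rot: [[-0.002, 0.998, 0.057], [0.0, 0.057, -0.998], [-1.0, -0.002, -0.001]]
wrist_force: [0.2, -0.7, 1.2]
gripper_width: 1.006
```

```bash
python3 -c "
from h import *
go((.6258,-.0943,.274),3.3)
im=vision.grab_frame('scene');b=im[220:330,220:370]
cv2.imwrite('pics/t3c.png',cv2.resize(b,None,fx=4,fy=4,interpolation=cv2.INTER_CUBIC))
"
```

```text
row [np.float64(-0.0013), np.float64(-0.0), np.float64(-0.0008), np.float64(-0.0001), np.float64(-0.0001), np.float64(0.0003)] dist 1.1 mm turn 0.1
t 4.25 tcp [ 0.6259 -0.0949  0.2731] yaw 3.28 F [ 0.2 -0.7  1.2] w 1.006 q [-16.  26.  86.  -0.  68. -20.]
```

View pics/t3c.png

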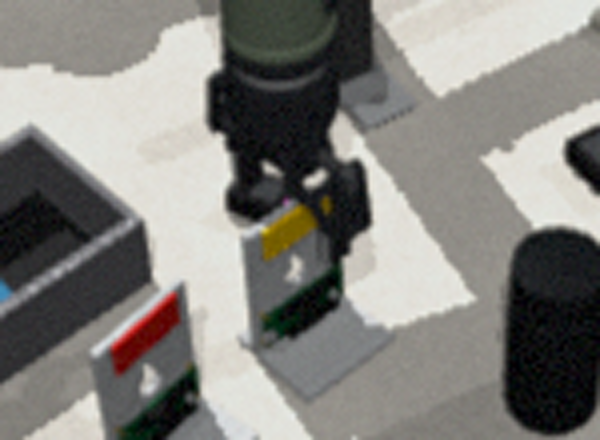

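play_rows --pt "0 0 0 0 0 0 0.3" --pt "0 0 0 0 0 0 0.05" --pt "0 0 0 0 0 0 0" --pt "0 0 0 0 0 0 0" --pt "0 0 0 0 0 0 0" --squeeze 50

```text
clock: 4.8
tcp_pos: [0.6263, -0.0951, 0.2737]
tool_rot: [[0.001, 0.998, 0.057], [-0.0, 0.057, -0.998], [-1.0, 0.001, 0.0]]
wrist_force: [-0.1, 0.5, -0.1]
gripper_width: 0.141
```

play_rows --pt "0 0 0 0 0 0 0" --pt "0 0 0 0 0 0 0" --pt "0 0 0 0 0 0 0"

```text
clock: 5.1
tcp_pos: [0.6264, -0.0952, 0.2736]
tool_rot: [[0.001, 0.998, 0.057], [-0.0, 0.057, -0.998], [-1.0, 0.001, 0.0]]
wrist_force: [1.7, 0.0, 2.1]
gripper_width: 0.115
```

```bash
python3 -c "
from h import *
st()"
```

```text
t 5.1 tcp [ 0.6264 -0.0952  0.2736] yaw 3.26 F [1.7 0.  2.1] w 0.115 q [-16.  26.  86.  -0.  68. -20.]
```

```bash
cat >> h.py <<'E'
rail=np.array([.4533,.2591]); ry=-4.76
def rl(x,y): return rail+(Rz(np.radians(ry))@[x/1000,y/1000,0])[:2]
E
python3 -c "
from h import *
print(rl(57.5,100)); go((*rl(57.5,100),.43),ry)"
```

```text
[0.5188999  0.35398363]
row [np.float64(-0.2088), np.float64(-0.1089), np.float64(-0.606), np.float64(0.0223), np.float64(0.0001), np.float64(-0.0001)] dist 487.6 mm turn 8.0
t 5.1 tcp [ 0.6264 -0.0952  0.2736] yaw 3.26 F [1.7 0.  2.1] w 0.115 q [-16.  26.  86.  -0.  68. -20.]
```

play_rows --pt "-0.06 0 0 0 0 0 0" --pt "-0.12 0 0 0 0 0 0" --pt "-0.18 0 0 0 0 0 0" --pt "-0.208 0 0 0 0 0 0" --pt "-0.208 0 0 0 0 0 0"

```text
clock: 5.6
tcp_pos: [0.6269, -0.0951, 0.4335]
tool_rot: [[0.008, 0.998, 0.057], [-0.002, 0.057, -0.998], [-1.0, 0.007, 0.003]]
wrist_force: [0.8, -0.5, -3.2]
gripper_width: 0.117
```

```bash
python3 -c "
from h import *
print(rl(57.5,100)); go((*rl(57.5,100),.43),ry)"
```

```text
[0.5188999  0.35398363]
row [np.float64(0.0024), np.float64(-0.1097), np.float64(-0.6061), np.float64(0.0223), np.float64(0.0003), np.float64(-0.0012)] dist 462.0 mm turn 8.0
t 5.6 tcp [ 0.6269 -0.0951  0.4335] yaw 3.27 F [ 0.8 -0.5 -3.2] w 0.117 q [-16.  18.  78.   0.  84. -20.]
```

play_rows --pt "0.002 -0.01 -0.055 0.004 0 0 0" --pt "0.002 -0.02 -0.11 0.008 0 0 0" --pt "0.002 -0.03 -0.165 0.012 0 0 0" --pt "0.002 -0.04 -0.22 0.016 0 0 0" --pt "0.002 -0.05 -0.275 0.022 0 0 0"

```text
clock: 6.1
tcp_pos: [0.5755, 0.1101, 0.4237]
tool_rot: [[-0.007, 0.997, -0.083], [-0.0, -0.083, -0.997], [-1.0, -0.007, 0.001]]
wrist_force: [0.5, 0.3, -2.6]
gripper_width: 0.121
```

play_rows --pt "0 -0.01 -0.055 0 0 0 0" --pt "0 -0.02 -0.11 0 0 0 0" --pt "0 -0.03 -0.165 0 0 0 0" --pt "0 -0.04 -0.22 0 0 0 0" --pt "0 -0.05 -0.27 0 0 0 0"

```text
clock: 6.6
tcp_pos: [0.5548, 0.3153, 0.4234]
tool_rot: [[-0.006, 0.997, -0.081], [-0.002, -0.081, -0.997], [-1.0, -0.006, 0.003]]
wrist_force: [0.8, 0.8, -2.0]
gripper_width: 0.118
```

play_rows --pt "0 0 0 0 0 0 0" --pt "0 0 0 0 0 0 0" --pt "0 0 0 0 0 0 0"

```text
clock: 6.9
tcp_pos: [0.5558, 0.3128, 0.4252]
tool_rot: [[-0.004, 0.997, -0.082], [-0.002, -0.082, -0.997], [-1.0, -0.004, 0.002]]
wrist_force: [0.3, -0.8, -2.4]
gripper_width: 0.117
```

```bash
python3 -c "
from h import *
go((*rl(57.5,100),.43),ry)"
```

```text
row [np.float64(-0.0063), np.float64(-0.0536), np.float64(-0.0506), np.float64(0.0002), np.float64(0.0004), np.float64(0.0006)] dist 55.5 mm turn 0.3
t 6.9 tcp [0.5558 0.3128 0.4252] yaw -4.69 F [ 0.3 -0.8 -2.4] w 0.117 q [22. 19. 77. -0. 84. 26.]
```

play_rows --pt "-0.005 -0.027 -0.05 0 0 0 0" --pt "-0.005 -0.0536 -0.0506 0 0 0 0" --pt "0.04 -0.0536 -0.0506 0 0 0 0" --pt "0.081 -0.0536 -0.0506 0 0 0 0" --pt "0.081 -0.0536 -0.0506 0 0 0 0"

```text
clock: 7.4
tcp_pos: [0.5174, 0.3523, 0.3605]
tool_rot: [[-0.012, 0.996, -0.083], [-0.006, -0.083, -0.997], [-1.0, -0.011, 0.007]]
wrist_force: [-0.7, -0.5, -4.0]
gripper_width: 0.118
```

play_rows --pt "0 0 0 0 0 0 0" --pt "0 0 0 0 0 0 0" --pt "0 0 0 0 0 0 0"

```text
clock: 7.7
tcp_pos: [0.5201, 0.3547, 0.3695]
tool_rot: [[0.004, 0.997, -0.082], [0.002, -0.082, -0.997], [-1.0, 0.004, -0.002]]
wrist_force: [-0.7, -0.1, -3.1]
gripper_width: 0.12
```

```bash
python3 -c "
from h import *
go((*rl(57.5,100),.3636),ry)
for n,bx in(('scene',(290,130,440,260)),('top',(140,200,260,290))):
    im=vision.grab_frame(n);cv2.imwrite('pics/i1%s.png'%n,im); x0,y0,x1,y1=bx
    cv2.imwrite('pics/i1%sc.png'%n,cv2.resize(im[y0:y1,x0:x1],None,fx=5,fy=5,interpolation=cv2.INTER_CUBIC))
    print(n,blobs(im,(20,120,60),(35,255,255),bx), blobs(im,(10,90,60),(35,255,255),bx))
"
```

```text
row [np.float64(0.0079), np.float64(-0.0016), np.float64(0.001), np.float64(0.0002), np.float64(-0.0004), np.float64(-0.0006)] dist 6.1 mm turn 0.3
t 7.7 tcp [0.5201 0.3547 0.3695] yaw -4.7 F [-0.7 -0.1 -3.1] w 0.12 q [26. 20. 82.  0. 77. 31.]
scene [(46, array([381.72, 170.2 ]), ((381.5, 169.5), (9.0, 5.0), 90.0)), (9, array([392.67, 167.33]), ((393.0, 167.5), (3.0, 2.0), 90.0)), (16, array([353.44, 188.5 ]), ((353.3999938964844, 188.70001220703125), (3.130495071411133, 4.4721360206604), 26.56505012512207)), (16, array([327.69, 200.31]), ((327.5000305175781, 200.50003051757812), (2.8284268379211426, 4.242640495300293), 45.0))] [(51, array([381.76, 170.  ]), ((381.6600036621094, 169.8800048828125), (5.515432834625244, 10.60660171508789), 8.130102157592773)), (11, array([392.91, 167.09]), ((393.0, 167.0), (4.0, 2.0), 90.0)), (17, array([353.47, 188.65]), ((353.3999938964844, 188.70001220703125), (3.130495071411133, 4.4721360206604), 26.56505012512207)), (18, array([327.72, 200.28]), ((327.800048828125, 200.40005493164062), (3.5777084827423096, 4.4721360206604), 26.56505012512207))]
top [] [(5, array([191.2, 242.6]), ((191.0, 242.5), (1.0, 2.0), 90.0))]
```

View pics/i1scenec.png

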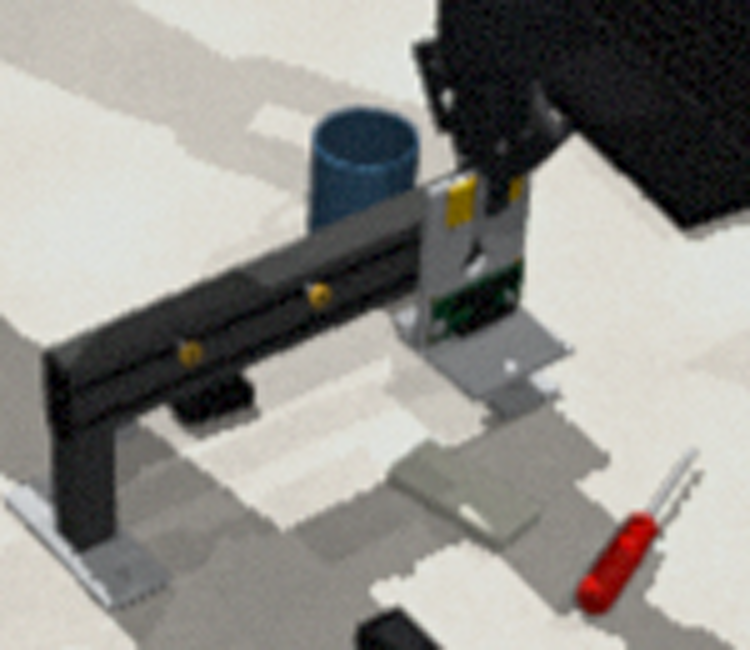

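View pics/i1topc.png

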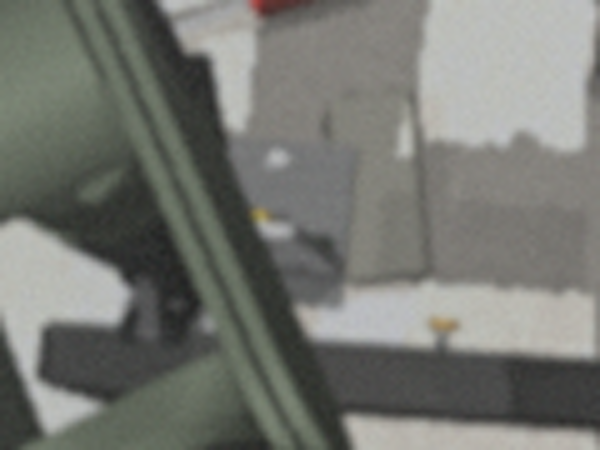

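```bash
python3 - <<'E'
from h import *
def c(x,y): return (290+x/5-.4,130+y/5-.4)
o=monitor.get_obs(); t=np.array(o["tcp_pos"]); Rr=Rz(np.radians(-4.7))
org=t-Rr@[.0025,0,0]-[0,0,.2736]; print(org)
for nm,l,uv in(("foot-",(60,-42,2),c(486,398)),("foot+",(60,42,2),c(573,350)),("topL",(-3,-42,130),c(424,187)),("stripTL",(8,-30,130),c(448,182)),("stripBL",(8,-30,100),c(447,226)),("hole",(0,0,62),c(474,262)),("botL",(3,-42,5),c(428,345))):
    print(nm,(proj("scene",org+Rr@(np.array(l)/1000))-uv).round(1))
print("px per mm (rail x,y,z):",[(proj("scene",org+Rr@(np.array(d)/1000))-proj("scene",org)).round(2).tolist() for d in((10,0,0),(0,10,0),(0,0,10))])
# screw2 head predicted
print((proj("scene",np.append(rl(28,100),.1505))-(377.9,177.9)).round(2))
E
```

```text
[0.5172286  0.35497309 0.09532153]
foot- [[-2.2  1.4]]
foot+ [[0.4 1.4]]
topL [[0.7 1.4]]
stripTL [[1.1 2.8]]
stripBL [[0.6 1.8]]
hole [[ 0.1 -0.4]]
botL [[-1.6  1.9]]
px per mm (rail x,y,z): [[[1.92, 1.59]], [[2.36, -1.09]], [[0.24, -2.35]]]
[[0.79 1.13]]
```

```bash
cat >> h.py <<'E'
def edge(n,im,A,B,rng=4,m=25,trim=.1):
    """signed normal offset (px) of image edge from projected segment A-B; normal = left of direction rotated"""
    g=cv2.GaussianBlur(cv2.cvtColor(im,cv2.COLOR_BGR2GRAY).astype(np.float32),(0,0),.6)
    a,b=proj(n,np.array([A,B])); d=(b-a)/np.linalg.norm(b-a); nn=np.array([-d[1],d[0]])
    s=np.arange(-rng,rng+.01,.1); r=[]
    for t in np.linspace(trim,1-trim,m):
        p=a+t*(b-a)+s[:,None]*nn
        v=cv2.remap(g,p[:,0].astype(np.float32)[None],p[:,1].astype(np.float32)[None],cv2.INTER_CUBIC)[0]
        G=np.abs(np.gradient(v)); i=G.argmax(); r.append((s[i],G[i]))
    r=np.array(r); k=r[:,1]>.4*np.median(r[:,1]); return np.median(r[k,0]).round(2),r[k,0].std().round(2),(a.round(1),b.round(1)),nn
E
python3 - <<'E'
from h import *
im=cv2.imread("pics/i1scene.png")
o=monitor.get_obs(); t=np.array(o["tcp_pos"]); Rr=Rz(np.radians(-4.7)); org=t-Rr@[.0025,0,0]-[0,0,.2736]
W=lambda l: org+Rr@(np.array(l)/1000)
for nm,A,B in(("plateL",(-3,-42,20),(-3,-42,130)),("footfront",(60,-42,0),(60,42,0)),("foot-y",(10,-42,0),(60,-42,0)),("foot+y",(30,42,5),(60,42,5)),("plateR",(3,42,50),(3,42,100)),("stripL",(8,-30,100),(8,-30,130)),("stripB",(8,-30,100),(8,0,100))):
    e,s,ab,nn=edge("scene",im,W(A),W(B)); print(nm,e,s,nn.round(2),[x.tolist() for x in ab])
im=cv2.imread("pics/scene0.png")
V=lambda x,y,z: np.append(rl(x,y),z/1000)
for nm,A,B in(("topfar",(-15,-175,164),(-15,60,164)),("endL",(15,-180,110),(15,-180,160)),("endR",(15,180,110),(15,180,160)),("bot",(15,-140,104),(15,140,104)),("post",(15,-150,10),(15,-150,100))):
    e,s,ab,nn=edge("scene",im,V(*A),V(*B)); print(nm,e,s,nn.round(2),[x.tolist() for x in ab])
E
```

```text
plateL -0.4 1.23 [1.   0.08] [[372.7, 195.9], [375.1, 168.4]]
footfront -1.4 1.22 [0.43 0.9 ] [[384.5, 211.1], [404.6, 201.5]]
foot-y -0.5 0.23 [-0.65  0.76] [[374.8, 202.8], [384.5, 211.1]]
foot+y 0.1 0.87 [-0.63  0.78] [[398.7, 195.5], [404.7, 200.3]]
plateR -0.7 0.23 [0.99 0.12] [[394.8, 180.5], [396.3, 168.0]]
stripL 3.7 3.31 [1.   0.09] [[379.6, 176.6], [380.3, 168.8]]
stripB 3.3 1.07 [0.41 0.91] [[379.6, 176.6], [387.0, 173.3]]
topfar -1.0 0.66 [0.4  0.92] [[300.4, 199.6], [361.1, 173.4]]
endL -3.6 0.83 [ 1.   -0.04] [[304.8, 218.5], [304.4, 206.4]]
endR -0.3 0.36 [0.99 0.12] [[393.9, 178.4], [395.3, 166.4]]
bot -1.5 2.01 [0.41 0.91] [[315.5, 215.2], [384.6, 184.0]]
post -0.5 0.56 [ 1.   -0.02] [[313.4, 237.7], [312.9, 217.3]]
```

```bash
python3 - <<'E'
from h import *
go((*rl(57.5,100),.3636),ry)
E
```

```text
row [np.float64(0.0071), np.float64(-0.001), np.float64(0.0011), np.float64(0.0002), np.float64(-0.0003), np.float64(-0.0005)] dist 5.4 mm turn 0.2
t 7.8 tcp [0.5197 0.3548 0.3689] yaw -4.68 F [-0.1 -0.4 -3.9] w 0.117 q [26. 20. 82. -0. 77. 31.]
```

play_rows --pt "0.004 -0.001 0.001 0 0 0 0" --pt "0.008 -0.001 0.001 0 0 0 0" --pt "0.008 -0.012 0.001 0 0 0 0" --pt "0.008 -0.02 0.001 0 0 0 0" --pt "0.008 -0.02 0.001 0 0 0 0"

```text
clock: 8.3
tcp_pos: [0.5029, 0.3555, 0.3608]
tool_rot: [[-0.001, 0.997, -0.08], [-0.0, -0.08, -0.997], [-1.0, -0.001, 0.0]]
wrist_force: [0.2, 0.0, -2.2]
gripper_width: 0.122
```

```bash
python3 - <<'E'
from h import *
go((*rl(24,100),.3636),ry)
E
```

```text
row [np.float64(-0.0037), np.float64(-0.0233), np.float64(0.0001), np.float64(0.0004), np.float64(0.0001), np.float64(0.0002)] dist 17.7 mm turn 0.2
t 8.3 tcp [0.5029 0.3555 0.3608] yaw -4.6 F [ 0.2  0.  -2.2] w 0.122 q [27. 19. 85.  0. 76. 32.]
```

play_rows --pt "0 0 0 0 0 0 0" --pt "0 0 0 0 0 0 0" --pt "0 0 0 0 0 0 0"

```text
clock: 8.6
tcp_pos: [0.5043, 0.3552, 0.3611]
tool_rot: [[0.0, 0.997, -0.081], [0.0, -0.081, -0.997], [-1.0, 0.0, -0.0]]
wrist_force: [-0.6, 0.2, -3.2]
gripper_width: 0.119
```

```bash
python3 - <<'E'
from h import *
go((*rl(24,100),.3636),ry)
E
```

```text
row [np.float64(-0.0033), np.float64(-0.0251), np.float64(-0.0001), np.float64(0.0003), np.float64(-0.0), np.float64(-0.0001)] dist 19.0 mm turn 0.1
t 8.6 tcp [0.5043 0.3552 0.3611] yaw -4.66 F [-0.6  0.2 -3.2] w 0.119 q [27. 19. 85. -0. 76. 32.]
```

play_rows --pt "-0.0033 0 0 0 0 0 0" --pt "-0.0033 -0.006 0 0 0 0 0" --pt "-0.0033 -0.011 0 0 0 0 0" --pt "-0.0033 -0.014 0 0 0 0 0" --pt "-0.0033 -0.014 0 0 0 0 0"

```text
clock: 9.1
tcp_pos: [0.4931, 0.3561, 0.3634]
tool_rot: [[-0.0, 0.997, -0.081], [-0.0, -0.081, -0.997], [-1.0, -0.0, 0.0]]
wrist_force: [0.7, 0.7, -2.4]
gripper_width: 0.12
```

play_rows --pt "0 -0.003 0 0 0 0 0" --pt "0 -0.006 0 0 0 0 0" --pt "0 -0.009 0 0 0 0 0" --pt "0 -0.011 0 0 0 0 0" --pt "0 -0.011 0 0 0 0 0"

```text
clock: 9.6
tcp_pos: [0.4852, 0.3568, 0.3635]
tool_rot: [[-0.0, 0.997, -0.081], [-0.0, -0.081, -0.997], [-1.0, -0.0, 0.0]]
wrist_force: [0.8, -0.4, -1.4]
gripper_width: 0.119
```

```bash
python3 - <<'E'
from h import *
go((*rl(22,100),.3636),ry)
n,bx='scene',(290,130,440,260)
im=vision.grab_frame(n);cv2.imwrite('pics/i2%s.png'%n,im); x0,y0,x1,y1=bx
cv2.imwrite('pics/i2%sc.png'%n,cv2.resize(im[y0:y1,x0:x1],None,fx=5,fy=5,interpolation=cv2.INTER_CUBIC))
E
```

```text
row [np.float64(-0.0002), np.float64(-0.0022), np.float64(-0.0), np.float64(0.0003), np.float64(0.0), np.float64(0.0)] dist 1.7 mm turn 0.1
t 9.6 tcp [0.4852 0.3568 0.3635] yaw -4.65 F [ 0.8 -0.4 -1.4] w 0.119 q [28. 17. 87.  0. 76. 33.]
```

View pics/i2scenec.png

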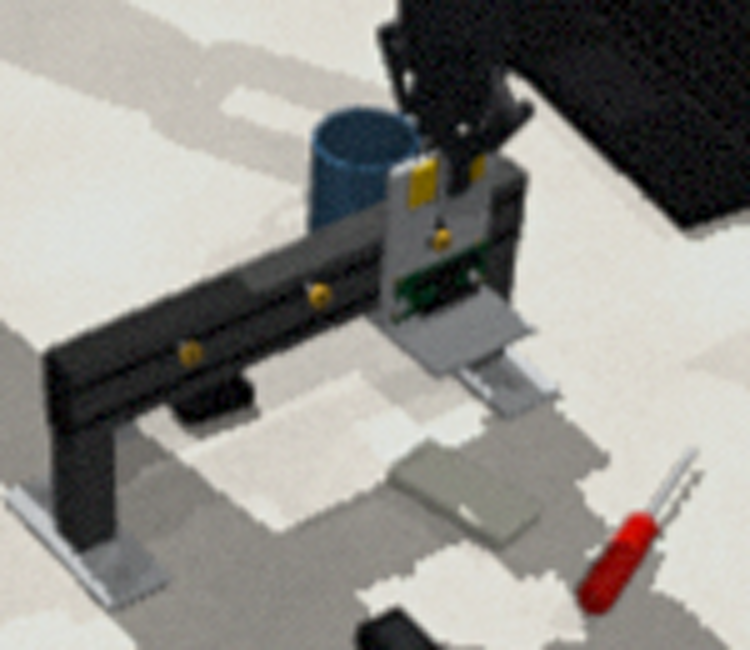

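play_rows --pt "0 -0.0015 0 0 0 0 0" --pt "0.003 -0.0015 0 0 0 0 0" --pt "0.006 -0.0015 0 0 0 0 0" --pt "0.009 -0.0015 0 0 0 0 0" --pt "0.009 -0.0015 0 0 0 0 0"

```text
clock: 10.15
tcp_pos: [0.4841, 0.3567, 0.356]
tool_rot: [[-0.001, 0.997, -0.081], [-0.001, -0.081, -0.997], [-1.0, -0.001, 0.001]]
wrist_force: [0.2, 0.2, -2.2]
gripper_width: 0.117
```

play_rows --pt "0.003 0 0 0 0 0 0" --pt "0.005 0 0 0 0 0 0" --pt "0.007 0 0 0 0 0 0" --pt "0.007 0 0 0 0 0 0"

```text
clock: 10.55
tcp_pos: [0.4842, 0.3567, 0.3511]
tool_rot: [[-0.001, 0.997, -0.081], [-0.0, -0.081, -0.997], [-1.0, -0.001, 0.0]]
wrist_force: [-0.3, -0.3, -2.9]
gripper_width: 0.119
```

play_rows --pt "0.002 0 0 0 0 0 0" --pt "0.004 0 0 0 0 0 0" --pt "0.006 0 0 0 0 0 0" --pt "0.007 0 0 0 0 0 0" --pt "0.007 0 0 0 0 0 0"

```text
clock: 11.05
tcp_pos: [0.4842, 0.3568, 0.346]
tool_rot: [[-0.0, 0.997, -0.081], [-0.0, -0.081, -0.997], [-1.0, -0.0, 0.0]]
wrist_force: [0.6, -0.6, -2.2]
gripper_width: 0.118
```

play_rows --pt "0.001 0 0 0 0 0 0" --pt "0.002 0 0 0 0 0 0" --pt "0.002 0 0 0 0 0 0" --pt "0.002 0 0 0 0 0 0"

```text
clock: 11.45
tcp_pos: [0.4843, 0.3568, 0.3449]
tool_rot: [[0.0, 0.997, -0.081], [0.0, -0.081, -0.997], [-1.0, 0.0, -0.0]]
wrist_force: [-1.1, 0.1, -1.6]
gripper_width: 0.118
```

play_rows --pt "0.0015 0 0 0 0 0 0" --pt "0.0015 0 0 0 0 0 0" --pt "0.0015 0 0 0 0 0 0"

```text
clock: 11.75
tcp_pos: [0.4844, 0.3569, 0.3447]
tool_rot: [[0.001, 0.997, -0.081], [0.0, -0.081, -0.997], [-1.0, 0.001, -0.0]]
wrist_force: [-2.8, -1.4, 4.6]
gripper_width: 0.118
```

play_rows --pt "0 0 0 0 0 0 0.15" --pt "0 0 0 0 0 0 0.2" --pt "0 0 0 0 0 0 0.3" --pt "0 0 0 0 0 0 0.4" --pt "0 0 0 0 0 0 0.4"

```text
clock: 12.25
tcp_pos: [0.4843, 0.3568, 0.3433]
tool_rot: [[-0.0, 0.997, -0.081], [-0.0, -0.081, -0.997], [-1.0, -0.0, 0.0]]
wrist_force: [0.4, -0.1, 0.5]
gripper_width: 0.402
```

```bash
python3 - <<'E'
from h import *
st()
n,bx='scene',(290,130,440,260)
im=vision.grab_frame(n);cv2.imwrite('pics/i3%s.png'%n,im); x0,y0,x1,y1=bx
cv2.imwrite('pics/i3%sc.png'%n,cv2.resize(im[y0:y1,x0:x1],None,fx=5,fy=5,interpolation=cv2.INTER_CUBIC))
E
```

```text
t 12.25 tcp [0.4843 0.3568 0.3433] yaw -4.66 F [ 0.4 -0.1  0.5] w 0.402 q [28. 18. 88.  0. 74. 33.]
```

View pics/i3scenec.png

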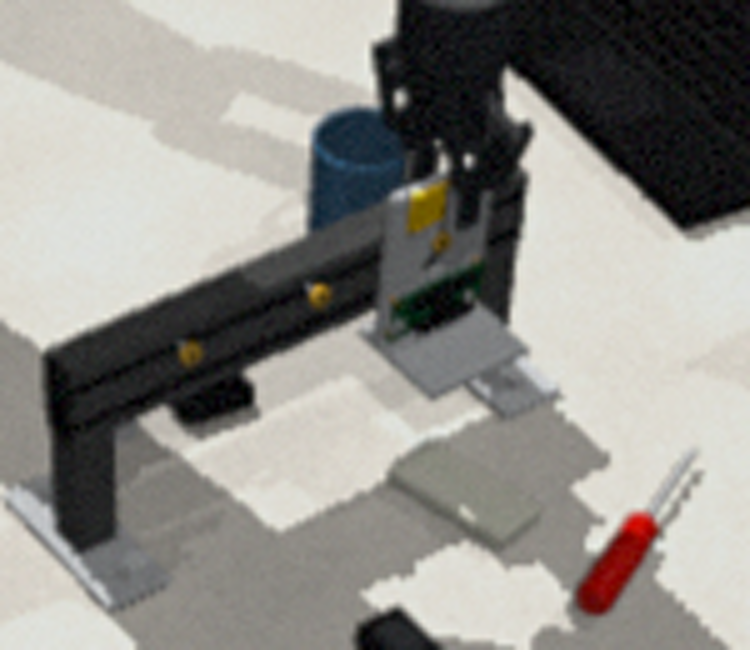

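play_rows --pt "-0.02 0 0 0 0 0 0.4" --pt "-0.05 0 0 0 0 0 0.4" --pt "-0.09 0 0 0 0 0 0.4" --pt "-0.13 0 0 0 0 0 1" --pt "-0.13 0 0 0 0 0 1"

```text
clock: 12.8
tcp_pos: [0.4854, 0.3575, 0.4485]
tool_rot: [[0.011, 0.997, -0.081], [0.006, -0.081, -0.997], [-1.0, 0.011, -0.007]]
wrist_force: [-0.7, 0.0, 0.3]
gripper_width: 0.725
```

```bash
python3 - <<'E'
from h import *
st()
for n,bx in(('scene',(220,130,440,350)),('top',(140,150,480,290))):
    im=vision.grab_frame(n);cv2.imwrite('pics/j1%s.png'%n,im); x0,y0,x1,y1=bx; k=3.5 if n=='scene' else 2.3
    cv2.imwrite('pics/j1%sc.png'%n,cv2.resize(im[y0:y1,x0:x1],None,fx=2.7 if n=='scene' else 2.3,fy=2.7 if n=='scene' else 2.3,interpolation=cv2.INTER_CUBIC))
    print(n,blobs(im,(0,140,60),(6,255,255),(220,250,330,340)))
    for b in vision.boxes_of(n,'carrier_c'): print(b['conf'],w(n,b['at']).round(3))
go((.6385,-.2301,.44),10.4)
E
```

```text
t 12.8 tcp [0.4854 0.3575 0.4485] yaw -4.66 F [-0.7  0.   0.3] w 0.725 q [28. 13. 81.  0. 85. 33.]
scene [(125, array([255.9 , 303.27]), ((256.3310241699219, 302.8724060058594), (6.560593605041504, 23.08664321899414), 48.366458892822266))]
0.79 [ 0.647 -0.231  0.044]
0.77 [0.488 0.349 0.118]
top []
0.76 [0.515 0.34  0.076]
0.64 [ 0.647 -0.222  0.006]
row [np.float64(0.0006), np.float64(0.2689), np.float64(0.7629), np.float64(-0.0418), np.float64(0.0001), np.float64(0.0003)] dist 606.7 mm turn 15.1
t 13.0 tcp [0.4839 0.3566 0.4402] yaw -4.66 F [-0.2 -0.1 -1.3] w 1.004 q [28. 14. 82. -0. 85. 33.]
```

View pics/j1scenec.png

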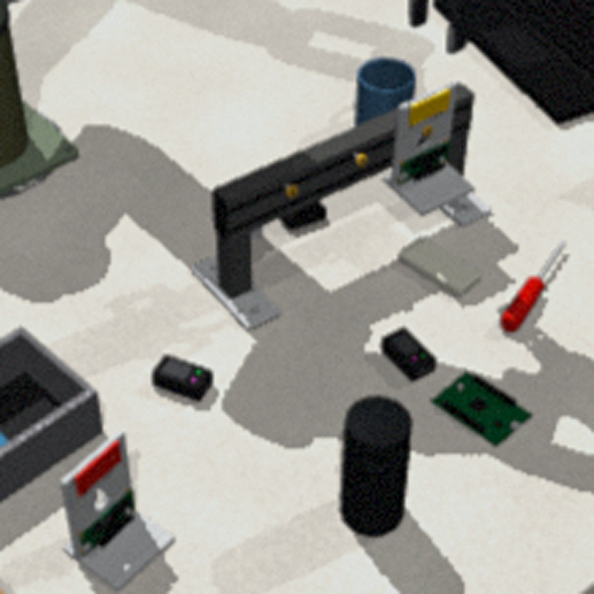

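View pics/j1topc.png

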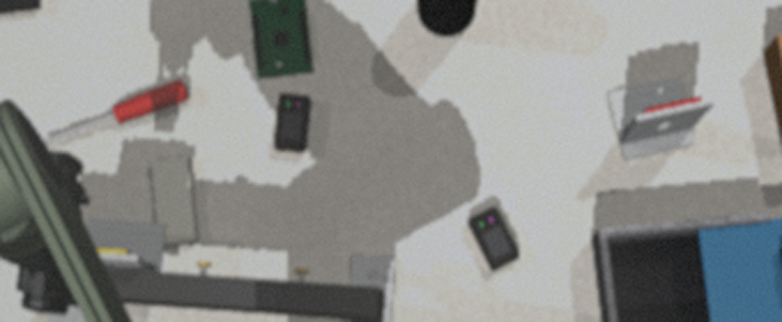

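play_rows --pt "0 0.269 0.763 -0.042 0 0 1" --pt "0 0.269 0.763 -0.042 0 0 1" --pt "0 0.269 0.763 -0.042 0 0 1" --pt "0 0.269 0.763 -0.042 0 0 1" --pt "0 0.269 0.763 -0.042 0 0 1"

```text
clock: 13.5
tcp_pos: [0.547, 0.116, 0.4393]
tool_rot: [[-0.003, 0.983, 0.182], [-0.0, 0.182, -0.983], [-1.0, -0.003, -0.0]]
wrist_force: [0.6, 0.6, 0.6]
gripper_width: 1.001
```

```bash
python3 - <<'E'
from h import *
go((.641,-.2297,.40),10.4)
E
```

```text
row [np.float64(0.052), np.float64(0.0395), np.float64(0.4761), np.float64(0.0002), np.float64(-0.0001), np.float64(0.0005)] dist 360.4 mm turn 0.2
t 13.5 tcp [0.547  0.116  0.4393] yaw 10.48 F [0.6 0.6 0.6] w 1.001 q [ 3.  9. 88.  0. 84. -7.]
```

play_rows --pt "0.04 0.0395 0.476 0 0 0 1" --pt "0.04 0.0395 0.476 0 0 0 1" --pt "0.04 0.0395 0.476 0 0 0 1" --pt "0.04 0.0395 0.476 0 0 0 1" --pt "0.04 0.0395 0.476 0 0 0 1"

```text
clock: 14.0
tcp_pos: [0.6124, -0.1245, 0.4181]
tool_rot: [[-0.003, 0.983, 0.181], [0.001, 0.181, -0.983], [-1.0, -0.003, -0.002]]
wrist_force: [0.1, -0.3, 0.4]
gripper_width: 0.999
```

play_rows --pt "0 0.009 0.06 0 0 0 1" --pt "0 0.0135 0.13 0 0 0 1" --pt "0 0.0135 0.135 0 0 0 1" --pt "0 0.0135 0.135 0 0 0 1" --pt "0 0.0135 0.135 0 0 0 1"

```text
clock: 14.5
tcp_pos: [0.6407, -0.2193, 0.4188]
tool_rot: [[-0.003, 0.983, 0.182], [0.002, 0.182, -0.983], [-1.0, -0.002, -0.003]]
wrist_force: [0.5, 0.9, -0.4]
gripper_width: 0.997
```

```bash
python3 - <<'E'
from h import *
go((.641,-.2297,.274),10.4)
E
```

```text
row [np.float64(0.193), np.float64(-0.0017), np.float64(0.0142), np.float64(0.0003), np.float64(-0.0004), np.float64(0.0003)] dist 145.2 mm turn 0.2
t 14.5 tcp [ 0.6407 -0.2193  0.4188] yaw 10.49 F [ 0.5  0.9 -0.4] w 0.997 q [-26.  24.  71.   0.  85. -37.]
```

play_rows --pt "0.04 -0.0015 0.0142 0 0 0 1" --pt "0.09 -0.0015 0.0142 0 0 0 1" --pt "0.14 -0.0015 0.0142 0 0 0 1" --pt "0.16 -0.0015 0.0142 0 0 0 1" --pt "0.16 -0.0015 0.0142 0 0 0 1"

```text
clock: 15.0
tcp_pos: [0.6407, -0.2286, 0.2968]
tool_rot: [[-0.006, 0.983, 0.184], [0.003, 0.184, -0.983], [-1.0, -0.006, -0.005]]
wrist_force: [-0.3, -0.4, 0.3]
gripper_width: 0.996
```

```bash
python3 - <<'E'
from h import *
im=vision.grab_frame('scene');cv2.imwrite('pics/k1c.png',cv2.resize(im[230:350,190:340],None,fx=4,fy=4,interpolation=cv2.INTER_CUBIC))
go((.641,-.2297,.274),10.4)
E
```

```text
row [np.float64(0.0343), np.float64(-0.001), np.float64(0.0002), np.float64(0.0004), np.float64(-0.0002), np.float64(0.0003)] dist 25.7 mm turn 0.2
t 15.05 tcp [ 0.6417 -0.2294  0.2997] yaw 10.56 F [ 0.1 -0.1  0.6] w 1.0 q [-27.  30.  77.   0.  73. -38.]
```

View pics/k1c.png

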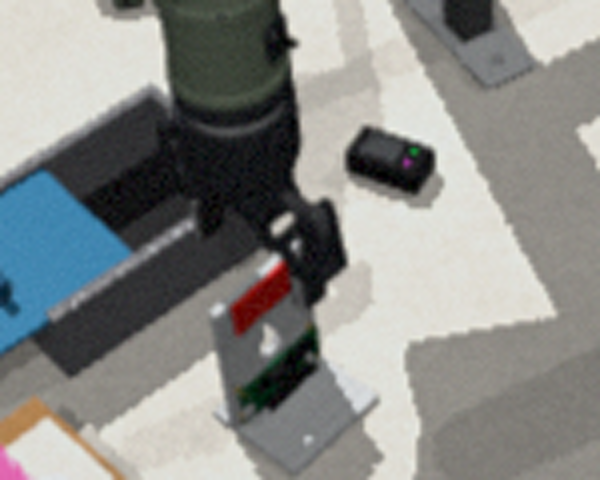

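play_rows --pt "0.018 -0.001 0 0 0 0 1" --pt "0.034 -0.001 0 0 0 0 1" --pt "0.034 -0.001 0 0 0 0 1" --pt "0.034 -0.001 0 0 0 0 1"

```text
clock: 15.45
tcp_pos: [0.641, -0.2311, 0.2746]
tool_rot: [[-0.0, 0.983, 0.181], [0.0, 0.181, -0.983], [-1.0, -0.0, -0.0]]
wrist_force: [0.6, 0.2, 0.5]
gripper_width: 1.001
```

play_rows --pt "0 0 0 0 0 0 0.4" --pt "0 0 0 0 0 0 0.1" --pt "0 0 0 0 0 0 0" --pt "0 0 0 0 0 0 0" --pt "0 0 0 0 0 0 0"

```text
clock: 15.95
tcp_pos: [0.6412, -0.2311, 0.2749]
tool_rot: [[0.0, 0.983, 0.182], [-0.0, 0.182, -0.983], [-1.0, 0.0, 0.0]]
wrist_force: [1.1, 0.7, 0.4]
gripper_width: 0.144
```

play_rows --pt "0 0 0 0 0 0 0" --pt "0 0 0 0 0 0 0" --pt "0 0 0 0 0 0 0"

```text
clock: 16.25
tcp_pos: [0.6412, -0.2311, 0.2748]
tool_rot: [[0.0, 0.983, 0.182], [-0.0, 0.182, -0.983], [-1.0, 0.0, 0.0]]
wrist_force: [0.9, -0.2, 0.0]
gripper_width: 0.116
```

```bash
python3 - <<'E'
from h import *
st()
E
```

```text
t 16.25 tcp [ 0.6412 -0.2311  0.2748] yaw 10.46 F [ 0.9 -0.2  0. ] w 0.116 q [-27.  31.  78.   0.  71. -38.]
```

play_rows --pt "-0.06 0 0 0 0 0 0" --pt "-0.12 0 0 0 0 0 0" --pt "-0.18 0 0 0 0 0 0" --pt "-0.21 0 0 0 0 0 0" --pt "-0.21 0 0 0 0 0 0"

```text
clock: 16.75
tcp_pos: [0.6418, -0.2314, 0.4378]
tool_rot: [[0.009, 0.983, 0.182], [-0.005, 0.182, -0.983], [-1.0, 0.008, 0.006]]
wrist_force: [0.5, -1.2, -1.0]
gripper_width: 0.116
```

```bash
python3 - <<'E'
from h import *
go((*rl(60,-101),.43),ry)
E
```

```text
row [np.float64(0.0065), np.float64(-0.0866), np.float64(-0.5379), np.float64(0.0423), np.float64(0.0008), np.float64(-0.0013)] dist 408.7 mm turn 15.2
t 16.75 tcp [ 0.6418 -0.2314  0.4378] yaw 10.46 F [ 0.5 -1.2 -1. ] w 0.116 q [-27.  23.  69.  -0.  87. -38.]
```

play_rows --pt "0 -0.008 -0.05 0.006 0 0 0" --pt "0 -0.016 -0.1 0.014 0 0 0" --pt "0 -0.024 -0.15 0.022 0 0 0" --pt "0 -0.032 -0.2 0.032 0 0 0" --pt "0 -0.04 -0.25 0.042 0 0 0"

```text
clock: 17.25
tcp_pos: [0.576, -0.0507, 0.4286]
tool_rot: [[-0.006, 0.996, -0.084], [0.002, -0.084, -0.996], [-1.0, -0.006, -0.001]]
wrist_force: [0.7, -0.2, -2.4]
gripper_width: 0.118
```

```bash
python3 - <<'E'
from h import *
go((*rl(60,-101),.43),ry)
E
```

```text
row [np.float64(-0.001), np.float64(-0.1177), np.float64(-0.2633), np.float64(-0.0002), np.float64(-0.0002), np.float64(0.001)] dist 216.3 mm turn 0.4
t 17.25 tcp [ 0.576  -0.0507  0.4286] yaw -4.83 F [ 0.7 -0.2 -2.4] w 0.118 q [-14.  11.  86.   0.  83.  -9.]
```

play_rows --pt "0 -0.025 -0.055 0 0 0 0" --pt "0 -0.05 -0.11 0 0 0 0" --pt "0 -0.075 -0.165 0 0 0 0" --pt "0 -0.095 -0.22 0 0 0 0" --pt "0 -0.115 -0.255 0 0 0 0"

```text
clock: 17.75
tcp_pos: [0.5053, 0.1478, 0.429]
tool_rot: [[-0.006, 0.997, -0.079], [0.0, -0.079, -0.997], [-1.0, -0.006, 0.0]]
wrist_force: [0.9, -0.4, -2.6]
gripper_width: 0.12
```

play_rows --pt "0.01 0 0 0 0 0 0" --pt "0.03 0 0 0 0 0 0" --pt "0.05 0 0 0 0 0 0" --pt "0.07 0 0 0 0 0 0" --pt "0.07 0 0 0 0 0 0"

```text
clock: 18.25
tcp_pos: [0.5054, 0.1446, 0.3745]
tool_rot: [[-0.01, 0.997, -0.082], [-0.002, -0.082, -0.997], [-1.0, -0.01, 0.003]]
wrist_force: [-1.5, -0.9, -2.2]
gripper_width: 0.122
```

```bash
python3 - <<'E'
from h import *
go((*rl(57.5,-101),.3648),ry)
E
```

```text
row [np.float64(0.0129), np.float64(-0.0051), np.float64(-0.0117), np.float64(0.0002), np.float64(0.0004), np.float64(0.0016)] dist 13.6 mm turn 0.6
t 18.25 tcp [0.5054 0.1446 0.3745] yaw -4.7 F [-1.5 -0.9 -2.2] w 0.122 q [ 7.  8. 97. -0. 76. 11.]
```

play_rows --pt "0.006 -0.004 -0.0117 0 0 0 0" --pt "0.012 -0.004 -0.0117 0 0 0 0" --pt "0.012 -0.004 -0.0117 0 0 0 0" --pt "0.012 -0.004 -0.0117 0 0 0 0" --pt "0.012 -0.004 -0.0117 0 0 0 0"

```text
clock: 18.75
tcp_pos: [0.5051, 0.1545, 0.3713]
tool_rot: [[0.001, 0.997, -0.081], [0.0, -0.081, -0.997], [-1.0, 0.001, -0.0]]
wrist_force: [0.5, -1.1, -1.6]
gripper_width: 0.115
```

```bash
python3 - <<'E'
from h import *
go((*rl(57.5,-101),.3648),ry)
n,bx='scene',(290,130,440,260)
im=vision.grab_frame(n);cv2.imwrite('pics/m1%s.png'%n,im); x0,y0,x1,y1=bx
cv2.imwrite('pics/m1%sc.png'%n,cv2.resize(im[y0:y1,x0:x1],None,fx=5,fy=5,interpolation=cv2.INTER_CUBIC))
o=monitor.get_obs(); t=np.array(o["tcp_pos"]); Rr=Rz(np.radians(-4.7)); org=t-Rr@[.0025,0,0]-[0,0,.2748]
W=lambda l: org+Rr@(np.array(l)/1000)
for nm,A,B in(("plateL",(-3,-42,20),(-3,-42,130)),("footfront",(60,-42,0),(60,42,0)),("foot-y",(10,-42,0),(60,-42,0)),("foot+y",(30,42,5),(60,42,5)),("plateR",(3,42,50),(3,42,100)),("plateRb",(-3,42,50),(-3,42,100)),("stripL",(8,-30,100),(8,-30,130))):
    e,s,ab,nn=edge("scene",im,W(A),W(B),rng=3); print(nm,e,s,nn.round(2),[x.tolist() for x in ab])
E
```

```text
row [np.float64(0.0087), np.float64(-0.0037), np.float64(0.0013), np.float64(0.0003), np.float64(-0.0), np.float64(-0.0002)] dist 7.2 mm turn 0.1
t 18.75 tcp [0.5051 0.1545 0.3713] yaw -4.66 F [ 0.5 -1.1 -1.6] w 0.115 q [ 8.  8. 97. -0. 75. 12.]
plateL -0.8 0.79 [ 1.   -0.01] [[322.0, 219.4], [321.8, 191.6]]
footfront -1.1 0.28 [0.43 0.9 ] [[333.6, 235.7], [355.7, 225.1]]
foot-y 1.8 0.97 [-0.7   0.71] [[324.4, 226.5], [333.6, 235.7]]
foot+y 0.4 0.35 [-0.68  0.73] [[350.0, 218.6], [355.7, 223.9]]
plateR -0.6 1.25 [1.   0.04] [[345.3, 203.1], [345.8, 190.5]]
plateRb 0.6 0.79 [1.   0.03] [[344.2, 202.0], [344.6, 189.5]]
stripL -1.35 0.12 [1. 0.] [[327.3, 200.0], [327.3, 192.1]]
```

View pics/m1scenec.png

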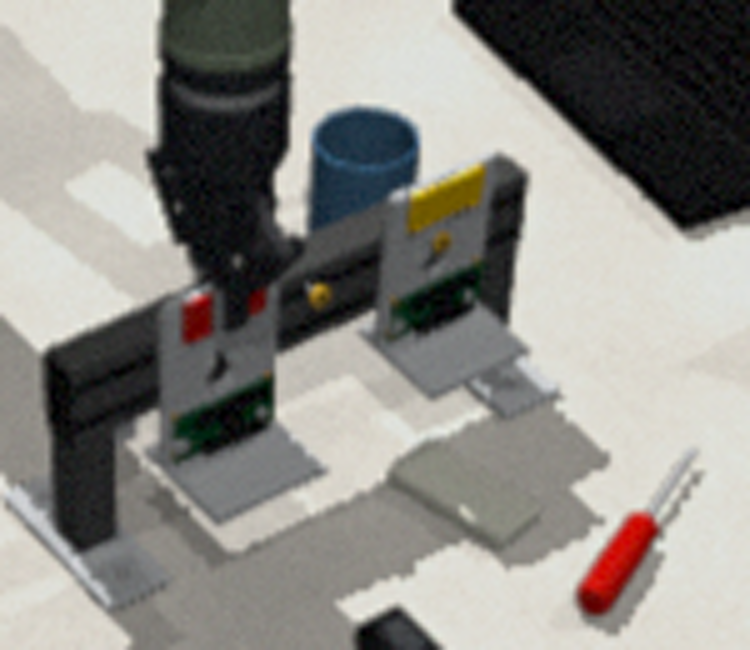

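play_rows --pt "0.004 -0.004 0 0 0 0 0" --pt "0.0085 -0.01 0 0 0 0 0" --pt "0.0085 -0.018 0 0 0 0 0" --pt "0.0085 -0.02 0 0 0 0 0" --pt "0.0085 -0.02 0 0 0 0 0"

```text
clock: 19.3
tcp_pos: [0.4895, 0.1558, 0.3644]
tool_rot: [[0.0, 0.997, -0.081], [0.0, -0.081, -0.997], [-1.0, 0.0, -0.0]]
wrist_force: [0.9, 0.5, -2.1]
gripper_width: 0.121
```

play_rows --pt "0 0 0 0 0 0 0" --pt "0 0 0 0 0 0 0"

```text
clock: 19.5
tcp_pos: [0.4901, 0.1557, 0.3646]
tool_rot: [[0.001, 0.997, -0.081], [0.0, -0.081, -0.997], [-1.0, 0.001, -0.0]]
wrist_force: [0.2, -0.5, -1.7]
gripper_width: 0.117
```

```bash
python3 - <<'E'
from h import *
go((*rl(22.5,-100.3),.3648),ry)
E
```

```text
row [np.float64(-0.0003), np.float64(-0.0303), np.float64(0.0003), np.float64(0.0003), np.float64(-0.0), np.float64(-0.0001)] dist 22.7 mm turn 0.1
t 19.5 tcp [0.4901 0.1557 0.3646] yaw -4.66 F [ 0.2 -0.5 -1.7] w 0.117 q [ 8.  7. 99. -0. 74. 13.]
```

play_rows --pt "0 -0.004 0 0 0 0 0" --pt "0 -0.008 0 0 0 0 0" --pt "0 -0.012 0 0 0 0 0" --pt "0 -0.016 0 0 0 0 0" --pt "0 -0.02 0 0 0 0 0"

```text
clock: 20.0
tcp_pos: [0.4746, 0.1569, 0.3643]
tool_rot: [[-0.0, 0.997, -0.081], [-0.0, -0.081, -0.997], [-1.0, -0.0, 0.0]]
wrist_force: [0.2, -0.4, -1.8]
gripper_width: 0.117
```

play_rows --pt "0 -0.003 0 0 0 0 0" --pt "0 -0.006 0 0 0 0 0" --pt "0 -0.009 0 0 0 0 0" --pt "0 -0.0095 0 0 0 0 0" --pt "0 -0.0095 0 0 0 0 0"

```text
clock: 20.5
tcp_pos: [0.4678, 0.1575, 0.3644]
tool_rot: [[0.0, 0.997, -0.081], [0.0, -0.081, -0.997], [-1.0, 0.0, -0.0]]
wrist_force: [-0.1, 0.4, -3.0]
gripper_width: 0.12
```

```bash
python3 - <<'E'
from h import *
go((*rl(22.5,-100.3),.3648),ry)
n,bx='scene',(290,130,440,260)
im=vision.grab_frame(n);cv2.imwrite('pics/m2%s.png'%n,im); x0,y0,x1,y1=bx
cv2.imwrite('pics/m2%sc.png'%n,cv2.resize(im[y0:y1,x0:x1],None,fx=5,fy=5,interpolation=cv2.INTER_CUBIC))
E
```

```text
row [np.float64(-0.0005), np.float64(-0.0005), np.float64(0.0003), np.float64(0.0003), np.float64(-0.0), np.float64(-0.0)] dist 0.6 mm turn 0.1
t 20.5 tcp [0.4678 0.1575 0.3644] yaw -4.66 F [-0.1  0.4 -3. ] w 0.12 q [  9.   4. 102.  -0.  74.  13.]
```

View pics/m2scenec.png

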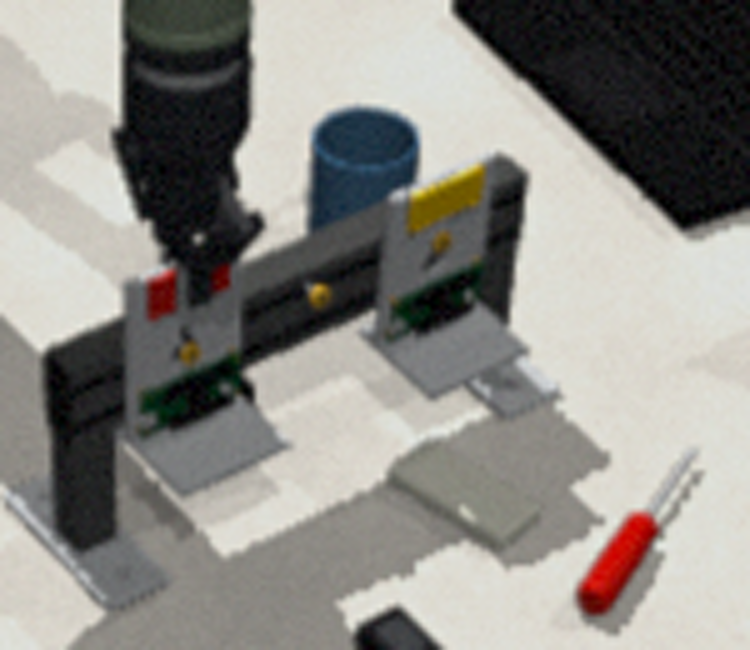

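Head is through the hole again (crop 190,351). Lowering.

play_rows --pt "0.003 0 0 0 0 0 0" --pt "0.006 0 0 0 0 0 0" --pt "0.009 0 0 0 0 0 0" --pt "0.01 0 0 0 0 0 0" --pt "0.01 0 0 0 0 0 0"

```text
clock: 21.05
tcp_pos: [0.4678, 0.1575, 0.3565]
tool_rot: [[-0.001, 0.997, -0.081], [-0.0, -0.081, -0.997], [-1.0, -0.001, 0.0]]
wrist_force: [-0.5, -0.4, -2.5]
gripper_width: 0.114
```

play_rows --pt "0.003 0 0 0 0 0 0" --pt "0.005 0 0 0 0 0 0" --pt "0.007 0 0 0 0 0 0" --pt "0.007 0 0 0 0 0 0"

```text
clock: 21.45
tcp_pos: [0.4677, 0.1575, 0.3513]
tool_rot: [[-0.001, 0.997, -0.081], [-0.0, -0.081, -0.997], [-1.0, -0.001, 0.0]]
wrist_force: [-0.4, 0.4, -1.5]
gripper_width: 0.118
```

play_rows --pt "0.002 0 0 0 0 0 0" --pt "0.004 0 0 0 0 0 0" --pt "0.006 0 0 0 0 0 0" --pt "0.007 0 0 0 0 0 0" --pt "0.007 0 0 0 0 0 0"

```text
clock: 21.95
tcp_pos: [0.4678, 0.1575, 0.3462]
tool_rot: [[-0.0, 0.997, -0.081], [-0.0, -0.081, -0.997], [-1.0, -0.0, 0.0]]
wrist_force: [0.2, 0.4, -2.7]
gripper_width: 0.118
```

play_rows --pt "0.001 0 0 0 0 0 0" --pt "0.0015 0 0 0 0 0 0" --pt "0.0015 0 0 0 0 0 0"

```text
clock: 22.25
tcp_pos: [0.4679, 0.1575, 0.3459]
tool_rot: [[0.0, 0.997, -0.081], [0.0, -0.081, -0.997], [-1.0, 0.0, -0.0]]
wrist_force: [-1.6, 0.0, 2.6]
gripper_width: 0.12
```

play_rows --pt "0.001 0 0 0 0 0 0" --pt "0.001 0 0 0 0 0 0" --pt "0.001 0 0 0 0 0 0"

```text
clock: 22.55
tcp_pos: [0.468, 0.1575, 0.3457]
tool_rot: [[0.001, 0.997, -0.081], [-0.0, -0.081, -0.997], [-1.0, 0.001, -0.0]]
wrist_force: [-4.1, 0.2, 6.5]
gripper_width: 0.123
```

Contact at the slot's top. Release and rise.

play_rows --pt "0 0 0 0 0 0 0.15" --pt "0 0 0 0 0 0 0.2" --pt "0 0 0 0 0 0 0.3" --pt "0 0 0 0 0 0 0.4" --pt "0 0 0 0 0 0 0.4"

```text
clock: 23.05
tcp_pos: [0.4678, 0.1575, 0.3443]
tool_rot: [[-0.0, 0.997, -0.081], [-0.0, -0.081, -0.997], [-1.0, -0.0, 0.0]]
wrist_force: [-0.0, 0.0, 0.8]
gripper_width: 0.399
```

play_rows --pt "-0.02 0 0 0 0 0 0.4" --pt "-0.05 0 0 0 0 0 0.4" --pt "-0.09 0 0 0 0 0 0.4" --pt "-0.13 0 0 0 0 0 1" --pt "-0.13 0 0 0 0 0 1"

```text
clock: 23.55
tcp_pos: [0.4692, 0.1577, 0.4471]
tool_rot: [[0.01, 0.997, -0.081], [0.002, -0.081, -0.997], [-1.0, 0.01, -0.002]]
wrist_force: [0.8, 0.7, -0.2]
gripper_width: 0.729
```

play_rows --pt "0 0.1 0.06 0 0 0 1" --pt "0 0.1 0.12 0 0 0 1" --pt "0 0.1 0.18 0 0 0 1" --pt "0 0.1 0.21 0 0 0 1" --pt "0 0.1 0.21 0 0 0 1"

```text
clock: 24.05
tcp_pos: [0.5298, -0.0096, 0.4408]
tool_rot: [[-0.002, 0.996, -0.087], [-0.002, -0.087, -0.996], [-1.0, -0.002, 0.002]]
wrist_force: [0.4, 0.7, 0.0]
gripper_width: 0.996
```

```bash
python3 - <<'E'
from h import *
st()
for n,bx in(('scene',(150,130,440,350)),('top',(140,150,530,310))):
    im=vision.grab_frame(n);cv2.imwrite('pics/n1%s.png'%n,im); x0,y0,x1,y1=bx; k=2.7 if n=='scene' else 2
    cv2.imwrite('pics/n1%sc.png'%n,cv2.resize(im[y0:y1,x0:x1],None,fx=k,fy=k,interpolation=cv2.INTER_CUBIC))
    for th in('probe_a','lid_grip'):
        for b in vision.boxes_of(n,th): print(n,th,round(b['conf'],2),w(n,b['at']).round(3))
E
```

```text
t 24.05 tcp [ 0.5298 -0.0096  0.4408] yaw -5.01 F [0.4 0.7 0. ] w 0.996 q [-10.   5.  92.  -0.  83.  -5.]
scene probe_a 0.76 [0.66  0.178 0.027]
scene probe_a 0.72 [ 0.524 -0.05   0.024]
scene probe_a 0.68 [ 0.472 -0.364  0.068]
scene lid_grip 0.63 [ 0.47  -0.367  0.068]
top probe_a 0.85 [ 0.519 -0.047  0.027]
top probe_a 0.58 [0.659 0.179 0.025]
top lid_grip 0.8 [ 0.471 -0.356  0.063]
top lid_grip 0.25 [0.309 0.471 0.034]
```

View pics/n1scenec.png

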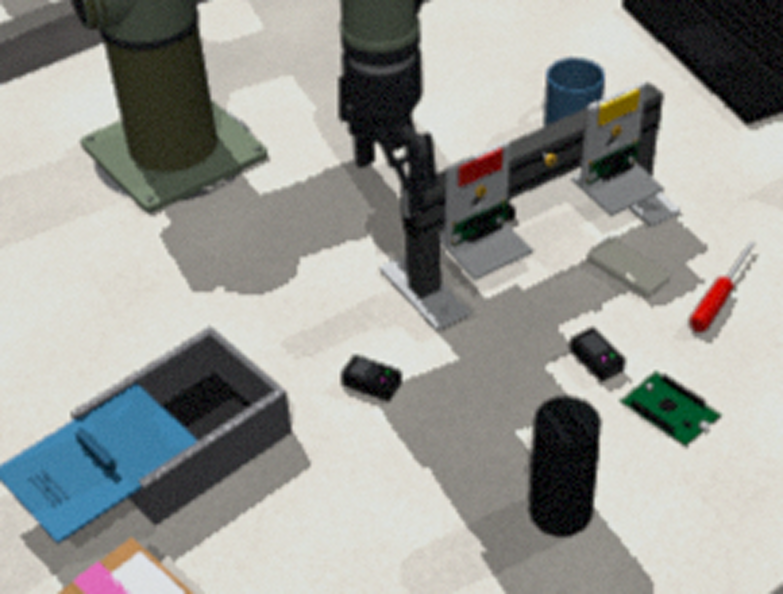

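View pics/n1topc.png

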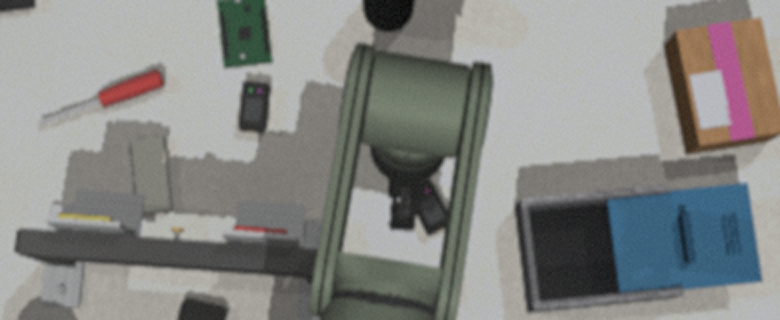

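```bash
python3 - <<'E'
from h import *
go((.473,-.355,.36),-84.3)
E
```

```text
row [np.float64(0.1089), np.float64(-0.0382), np.float64(0.4721), np.float64(0.2215), np.float64(-0.0), np.float64(0.0001)] dist 364.5 mm turn 79.8
t 24.35 tcp [ 0.5297 -0.0043  0.4417] yaw -4.54 F [-0.2  0.1 -0.5] w 0.995 q [-10.   5.  92.   0.  83.  -5.]
```

play_rows --pt "0 -0.02 0.1 0.024 0 0 1" --pt "0 -0.038 0.2 0.047 0 0 1" --pt "0 -0.038 0.3 0.07 0 0 1" --pt "0 -0.038 0.4 0.095 0 0 1" --pt "0 -0.038 0.472 0.118 0 0 1"

```text
clock: 24.85
tcp_pos: [0.4838, -0.2511, 0.4423]
tool_rot: [[0.001, 0.679, -0.734], [-0.0, -0.734, -0.679], [-1.0, 0.001, -0.001]]
wrist_force: [1.6, 0.1, -0.6]
gripper_width: 1.0
```

```bash
python3 - <<'E'
from h import *
go((.473,-.355,.36),-84.3)
E
```

```text
row [np.float64(0.1098), np.float64(0.0919), np.float64(0.1047), np.float64(0.1029), np.float64(-0.0001), np.float64(-0.0001)] dist 133.0 mm turn 37.0
t 24.85 tcp [ 0.4838 -0.2511  0.4423] yaw -47.26 F [ 1.6  0.1 -0.6] w 1.0 q [-37.   7.  90.   0.  83.  11.]
```

play_rows --pt "0 0.045 0.05 0.024 0 0 1" --pt "0.04 0.092 0.105 0.047 0 0 1" --pt "0.08 0.092 0.105 0.07 0 0 1" --pt "0.11 0.092 0.105 0.095 0 0 1" --pt "0.11 0.092 0.105 0.103 0 0 1"

```text
clock: 25.35
tcp_pos: [0.4725, -0.3533, 0.3542]
tool_rot: [[-0.007, 0.099, -0.995], [0.007, -0.995, -0.099], [-1.0, -0.008, 0.006]]
wrist_force: [0.6, 0.8, -0.1]
gripper_width: 1.002
```

play_rows --pt "0 0 0 0 0 0 1" --pt "0 0 0 0 0 0 1" --pt "0 0 0 0 0 0 1"

```text
clock: 25.65
tcp_pos: [0.474, -0.3544, 0.3606]
tool_rot: [[0.002, 0.104, -0.995], [-0.002, -0.995, -0.104], [-1.0, 0.002, -0.001]]
wrist_force: [-0.2, -0.1, -0.5]
gripper_width: 1.001
```

```bash
python3 - <<'E'
from h import *
go((.473,-.355,.2405),-84.3)
im=vision.grab_frame('scene');cv2.imwrite('pics/p1c.png',cv2.resize(im[210:350,130:300],None,fx=4,fy=4,interpolation=cv2.INTER_CUBIC))
E
```

```text
row [np.float64(0.1602), np.float64(0.0004), np.float64(0.0016), np.float64(0.0008), np.float64(-0.0002), np.float64(-0.0003)] dist 120.1 mm turn 0.3
t 25.65 tcp [ 0.474  -0.3544  0.3606] yaw -84.0 F [-0.2 -0.1 -0.5] w 1.001 q [-45.  16.  89.   0.  75.  39.]
```

View pics/p1c.png

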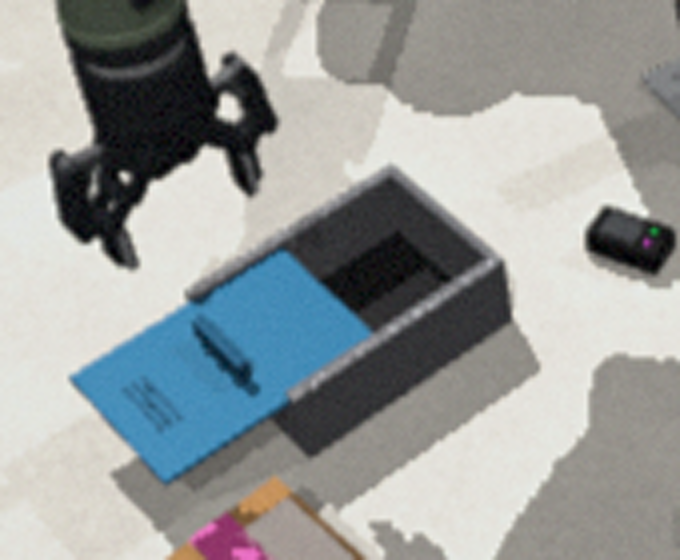

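play_rows --pt "0.05 0 0.0015 0 0 0 0.6" --pt "0.1 0 0.0015 0 0 0 0.6" --pt "0.14 0 0.0015 0 0 0 0.6" --pt "0.14 0 0.0015 0 0 0 0.6" --pt "0.14 0 0.0015 0 0 0 0.6"

```text
clock: 26.2
tcp_pos: [0.4724, -0.355, 0.2551]
tool_rot: [[0.0, 0.103, -0.995], [-0.0, -0.995, -0.103], [-1.0, 0.0, -0.0]]
wrist_force: [0.4, -0.4, -0.1]
gripper_width: 0.6
```

```bash
python3 - <<'E'
from h import *
go((.473,-.355,.2410),-84.3)
im=vision.grab_frame('scene');cv2.imwrite('pics/p2c.png',cv2.resize(im[210:350,130:300],None,fx=4,fy=4,interpolation=cv2.INTER_CUBIC))
E
```

```text
row [np.float64(0.0188), np.float64(0.0001), np.float64(-0.0007), np.float64(0.0006), np.float64(-0.0), np.float64(-0.0)] dist 14.1 mm turn 0.2
t 26.2 tcp [ 0.4724 -0.355   0.2551] yaw -84.09 F [ 0.4 -0.4 -0.1] w 0.6 q [-45.  23.  93.  -0.  64.  39.]
```

View pics/p2c.png

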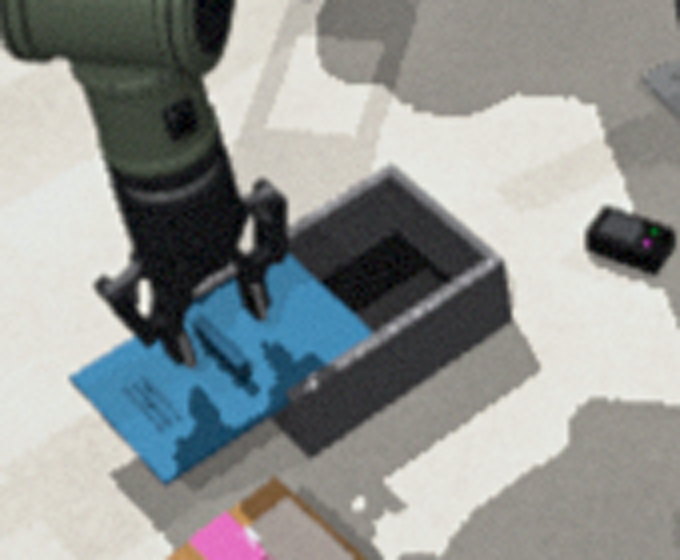

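play_rows --pt "0 0 -0.008 0 0 0 0.6" --pt "0.01 0 -0.008 0 0 0 0.6" --pt "0.0185 0 -0.008 0 0 0 0.6" --pt "0.0185 0 -0.008 0 0 0 0.6" --pt "0.0185 0 -0.008 0 0 0 0.6"

```text
clock: 26.75
tcp_pos: [0.4779, -0.3541, 0.2402]
tool_rot: [[-0.001, 0.102, -0.995], [0.001, -0.995, -0.102], [-1.0, -0.001, 0.001]]
wrist_force: [-0.3, -1.1, -0.4]
gripper_width: 0.602
```

play_rows --pt "0 0 0 0 0 0 0.3" --pt "0 0 0 0 0 0 0.1" --pt "0 0 0 0 0 0 0" --pt "0 0 0 0 0 0 0" --pt "0 0 0 0 0 0 0" --squeeze 30

```text
clock: 27.25
tcp_pos: [0.4782, -0.3546, 0.2409]
tool_rot: [[0.0, 0.102, -0.995], [-0.0, -0.995, -0.102], [-1.0, 0.0, -0.0]]
wrist_force: [-0.1, -1.0, 1.8]
gripper_width: 0.108
```

```bash
python3 - <<'E'
from h import *
st()
im=vision.grab_frame('scene');cv2.imwrite('pics/p3c.png',cv2.resize(im[210:350,130:300],None,fx=4,fy=4,interpolation=cv2.INTER_CUBIC))
E
```

```text
t 27.25 tcp [ 0.4782 -0.3546  0.2409] yaw -84.17 F [-0.1 -1.   1.8] w 0.108 q [-45.  24.  93.   0.  63.  39.]
```

View pics/p3c.png

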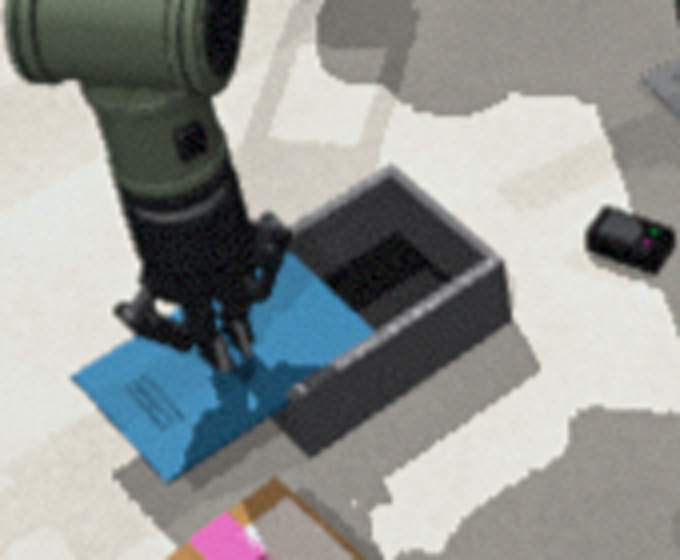

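play_rows --pt "0 0.015 0 0 0 0 0" --pt "0 0.03 0 0 0 0 0" --pt "0 0.045 0 0 0 0 0" --pt "0 0.055 0 0 0 0 0" --pt "0 0.055 0 0 0 0 0"

```text
clock: 27.8
tcp_pos: [0.4821, -0.3974, 0.2409]
tool_rot: [[0.0, 0.101, -0.995], [-0.002, -0.995, -0.101], [-1.0, 0.002, 0.0]]
wrist_force: [-3.4, -1.4, 4.0]
gripper_width: 0.106
```

play_rows --pt "0 0.006 0 0 0 0 0" --pt "0 0.012 0 0 0 0 0" --pt "0 0.016 0 0 0 0 0" --pt "0 0.016 0 0 0 0 0"

```text
clock: 28.2
tcp_pos: [0.4832, -0.4079, 0.2409]
tool_rot: [[-0.001, 0.102, -0.995], [-0.001, -0.995, -0.102], [-1.0, 0.001, 0.001]]
wrist_force: [-5.1, -0.5, 4.1]
gripper_width: 0.106
```

```bash
python3 - <<'E'
from h import *
st()
E
```

```text
t 28.2 tcp [ 0.4832 -0.4079  0.2409] yaw -84.14 F [-5.1 -0.5  4.1] w 0.106 q [-48.  28.  87.  -0.  65.  36.]
```

play_rows --pt "0 0 0 0 0 0 0.2" --pt "0 0 0 0 0 0 0.5" --pt "0 0 0 0 0 0 0.5" --pt "-0.06 0 0 0 0 0 0.6" --pt "-0.12 0 0 0 0 0 1"

```text
clock: 28.7
tcp_pos: [0.4832, -0.4064, 0.3287]
tool_rot: [[-0.004, 0.103, -0.995], [0.005, -0.995, -0.103], [-1.0, -0.005, 0.003]]
wrist_force: [0.5, -0.3, 0.1]
gripper_width: 0.753
```

play_rows --pt "-0.06 -0.04 0.1 0 0 0 1" --pt "-0.12 -0.08 0.1 0 0 0 1" --pt "-0.12 -0.1 0.1 0 0 0 1" --pt "-0.12 -0.1 0.1 0 0 0 1" --pt "-0.12 -0.1 0.1 0 0 0 1"

```text
clock: 29.2
tcp_pos: [0.4014, -0.34, 0.4215]
tool_rot: [[0.002, 0.103, -0.995], [-0.002, -0.995, -0.103], [-1.0, 0.003, -0.002]]
wrist_force: [0.1, -1.3, 0.1]
gripper_width: 1.003
```

```bash
python3 - <<'E'
from h import *
st()
s=vision.grab_frame('scene');cv2.imwrite('pics/q1s.png',s)
ms=[m for m in vision.outline_of('scene','probe_a')]
t=vision.grab_frame('top');cv2.imwrite('pics/q1t.png',t)
mt=[m for m in vision.outline_of('top','probe_a')]
for n,L in(('scene',ms),('top',mt)):
    for m in L:
        k=np.array(m['mask']).astype(np.uint8); ys,xs=np.nonzero(k)
        if len(xs)<5: continue
        r=cv2.minAreaRect(np.column_stack([xs,ys]).astype(np.float32)); bx=cv2.boxPoints(r)
        P=np.array([ray(n,p,.024)[:2] for p in bx]); print(n,round(m['conf'],2),len(xs),np.round(r[0],1),np.round(P.mean(0),4),P.round(3).tolist())
c1=cv2.resize(t[180:275,240:375],None,fx=5,fy=5,interpolation=cv2.INTER_CUBIC);cv2.imwrite('pics/q1tc.png',c1)
c1=cv2.resize(t[220:310,380:560],None,fx=4,fy=4,interpolation=cv2.INTER_CUBIC);cv2.imwrite('pics/q1td.png',c1)
E
```

```text
t 29.2 tcp [ 0.4014 -0.34    0.4215] yaw -84.08 F [ 0.1 -1.3  0.1] w 1.003 q [-50.   5.  94.   0.  81.  34.]
scene 0.82 253 [287.  269.5] [ 0.5258 -0.0493] [[0.511, -0.084], [0.478, -0.047], [0.542, -0.014], [0.573, -0.052]]
scene 0.58 229 [370.5 260. ] [0.657  0.1759] [[0.625, 0.157], [0.615, 0.202], [0.689, 0.194], [0.699, 0.15]]
top 0.82 377 [353.7 252.9] [ 0.523  -0.0423] [[0.543, -0.01], [0.562, -0.044], [0.503, -0.075], [0.484, -0.04]]
top 0.69 349 [266.7 202.6] [0.6576 0.1804] [[0.626, 0.202], [0.693, 0.195], [0.689, 0.159], [0.622, 0.166]]
```

View pics/q1tc.png

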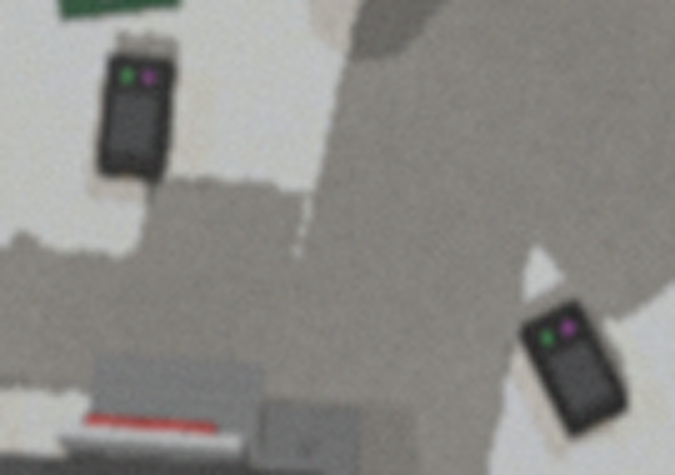

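View pics/q1td.png

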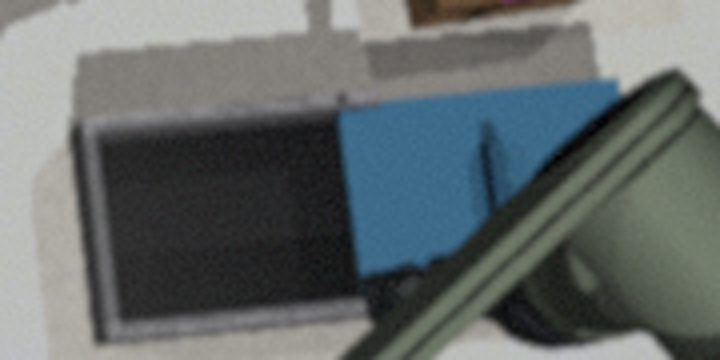

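View pics/q1s.png

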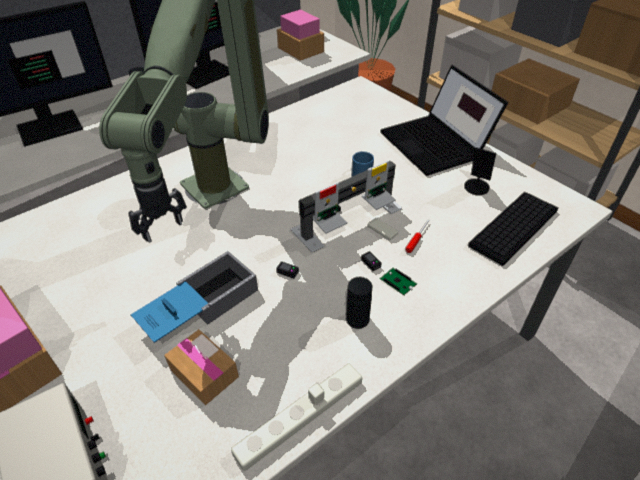

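```bash
python3 - <<'E'
from h import *
go((.5245,-.0455,.40),-63)
E
```

```text
row [np.float64(0.0254), np.float64(-0.3747), np.float64(-0.2034), np.float64(-0.0587), np.float64(0.0002), np.float64(0.0005)] dist 320.4 mm turn 21.1
t 29.4 tcp [ 0.4016 -0.3407  0.4186] yaw -84.13 F [ 0.9 -0.3 -0.9] w 0.999 q [-50.   5.  94.   0.  81.  34.]
```

play_rows --pt "0 -0.07 -0.04 -0.012 0 0 1" --pt "0 -0.14 -0.08 -0.03 0 0 1" --pt "0 -0.2 -0.12 -0.045 0 0 1" --pt "0 -0.26 -0.16 -0.059 0 0 1" --pt "0.02 -0.32 -0.19 -0.059 0 0 1"

```text
clock: 29.9
tcp_pos: [0.5083, -0.1135, 0.4111]
tool_rot: [[0.001, 0.457, -0.89], [-0.0, -0.89, -0.457], [-1.0, 0.001, -0.001]]
wrist_force: [1.0, -0.8, -0.2]
gripper_width: 0.999
```

play_rows --pt "0 -0.03 -0.015 0 0 0 1" --pt "0 -0.03 -0.015 0 0 0 1" --pt "0 -0.03 -0.015 0 0 0 1"

```text
clock: 30.2
tcp_pos: [0.5068, -0.0895, 0.41]
tool_rot: [[-0.002, 0.457, -0.889], [0.0, -0.889, -0.457], [-1.0, -0.001, 0.002]]
wrist_force: [-0.4, -1.3, 0.8]
gripper_width: 0.998
```

```bash
python3 - <<'E'
from h import *
go((.5245,-.0455,.26),-63)
E
```

```text
row [np.float64(0.2), np.float64(-0.0412), np.float64(-0.0481), np.float64(0.0005), np.float64(0.0003), np.float64(0.0002)] dist 157.3 mm turn 0.2
t 30.2 tcp [ 0.5068 -0.0895  0.41  ] yaw -62.81 F [-0.4 -1.3  0.8] w 0.998 q [-20.   4.  96.  -0.  80.  43.]
```

play_rows --pt "0.04 -0.041 -0.048 0 0 0 1" --pt "0.09 -0.041 -0.048 0 0 0 1" --pt "0.14 -0.041 -0.048 0 0 0 1" --pt "0.19 -0.041 -0.048 0 0 0 1" --pt "0.2 -0.041 -0.048 0 0 0 1"

```text
clock: 30.7
tcp_pos: [0.5221, -0.0468, 0.2561]
tool_rot: [[-0.01, 0.454, -0.891], [0.002, -0.891, -0.454], [-1.0, -0.007, 0.008]]
wrist_force: [-1.0, -0.4, -0.4]
gripper_width: 0.998
```

play_rows --pt "0 0 0 0 0 0 1" --pt "0 0 0 0 0 0 1"

```text
clock: 30.9
tcp_pos: [0.5255, -0.0469, 0.263]
tool_rot: [[0.003, 0.455, -0.891], [-0.001, -0.891, -0.455], [-1.0, 0.002, -0.002]]
wrist_force: [0.4, 0.1, 0.0]
gripper_width: 0.997
```

```bash
python3 - <<'E'
from h import *
go((.5245,-.0455,.1795),-63)
im=vision.grab_frame('scene');cv2.imwrite('pics/r1c.png',cv2.resize(im[190:310,220:370],None,fx=4,fy=4,interpolation=cv2.INTER_CUBIC))
E
```

```text
row [np.float64(0.1113), np.float64(-0.0026), np.float64(0.0006), np.float64(0.0001), np.float64(-0.0004), np.float64(-0.0003)] dist 83.5 mm turn 0.2
t 30.9 tcp [ 0.5255 -0.0469  0.263 ] yaw -62.97 F [0.4 0.1 0. ] w 0.997 q [-15.  15. 102.  -0.  62.  48.]
```

View pics/r1c.png

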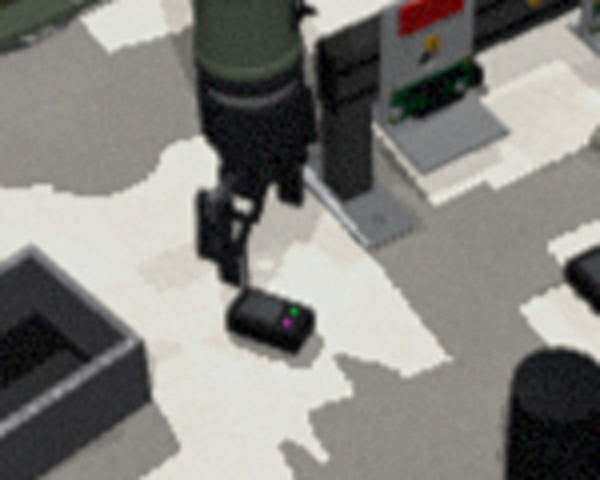

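play_rows --pt "0.04 -0.0026 0 0 0 0 1" --pt "0.08 -0.0026 0 0 0 0 1" --pt "0.11 -0.0026 0 0 0 0 1" --pt "0.11 -0.0026 0 0 0 0 1" --pt "0.11 -0.0026 0 0 0 0 1"

```text
clock: 31.45
tcp_pos: [0.5246, -0.0444, 0.1805]
tool_rot: [[0.003, 0.456, -0.89], [-0.001, -0.89, -0.456], [-1.0, 0.002, -0.002]]
wrist_force: [0.4, -0.2, 0.5]
gripper_width: 1.004
```

play_rows --pt "0 0 0 0 0 0 0.6" --pt "0 0 0 0 0 0 0.4" --pt "0 0 0 0 0 0 0.2" --pt "0 0 0 0 0 0 0.2" --pt "0 0 0 0 0 0 0.2" --squeeze 35

```text
clock: 31.95
tcp_pos: [0.5242, -0.0442, 0.18]
tool_rot: [[0.002, 0.456, -0.89], [-0.0, -0.89, -0.456], [-1.0, 0.001, -0.002]]
wrist_force: [-0.5, -0.1, 6.3]
gripper_width: 0.413
```

```bash
python3 - <<'E'
from h import *
st()
im=vision.grab_frame('scene');cv2.imwrite('pics/r2c.png',cv2.resize(im[190:310,220:370],None,fx=4,fy=4,interpolation=cv2.INTER_CUBIC))
E
```

```text
t 31.95 tcp [ 0.5242 -0.0442  0.18  ] yaw -62.89 F [-0.5 -0.1  6.3] w 0.413 q [-14.  23. 104.   0.  52.  49.]
```

View pics/r2c.png

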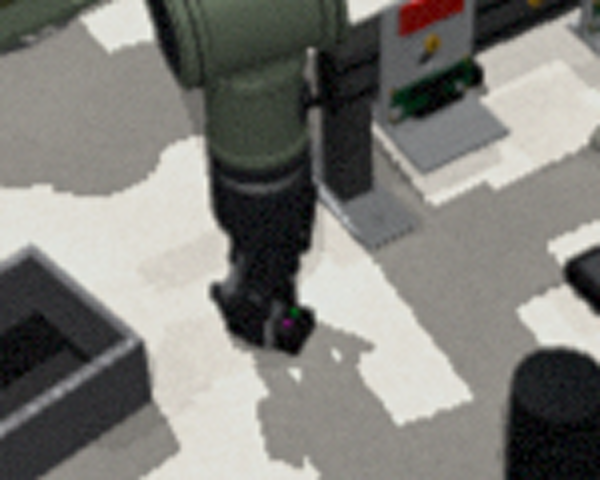

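play_rows --pt "-0.05 0 0 0 0 0 0.2" --pt "-0.1 0 0 0 0 0 0.2" --pt "-0.16 0 0 0 0 0 0.2" --pt "-0.18 0 0 0 0 0 0.2" --pt "-0.18 0 0 0 0 0 0.2"

```text
clock: 32.5
tcp_pos: [0.5247, -0.0443, 0.3171]
tool_rot: [[0.007, 0.456, -0.89], [-0.002, -0.89, -0.456], [-1.0, 0.005, -0.005]]
wrist_force: [0.4, -0.1, -0.8]
gripper_width: 0.411
```

```bash
python3 - <<'E'
from h import *
go((.4582,-.2122,.315),-84.3)
E
```

```text
row [np.float64(0.0026), np.float64(0.1588), np.float64(0.181), np.float64(0.0595), np.float64(-0.001), np.float64(-0.0006)] dist 180.6 mm turn 21.4
t 32.5 tcp [ 0.5247 -0.0443  0.3171] yaw -62.88 F [ 0.4 -0.1 -0.8] w 0.411 q [-14.  11. 100.  -0.  68.  49.]
```

play_rows --pt "0 0.04 0.045 0.015 0 0 0.2" --pt "0 0.08 0.09 0.03 0 0 0.2" --pt "0 0.12 0.135 0.045 0 0 0.2" --pt "0 0.159 0.181 0.0595 0 0 0.2" --pt "0 0.159 0.181 0.0595 0 0 0.2"

```text
clock: 33.0
tcp_pos: [0.4547, -0.2159, 0.3117]
tool_rot: [[-0.004, 0.092, -0.996], [-0.0, -0.996, -0.092], [-1.0, -0.0, 0.004]]
wrist_force: [0.2, 0.1, -1.5]
gripper_width: 0.411
```

play_rows --pt "0 0 0 0 0 0 0.2" --pt "0 0 0 0 0 0 0.2" --pt "0 0 0 0 0 0 0.2"

```text
clock: 33.3
tcp_pos: [0.4572, -0.2107, 0.313]
tool_rot: [[-0.001, 0.101, -0.995], [0.001, -0.995, -0.101], [-1.0, -0.001, 0.001]]
wrist_force: [0.5, 0.1, -1.4]
gripper_width: 0.412
```

```bash
python3 - <<'E'
from h import *
go((.4582,-.2122,.189),-84.3)
for n,(x0,y0,x1,y1) in(('scene',(150,190,320,330)),('top',(370,200,560,320))):
    im=vision.grab_frame(n);cv2.imwrite('pics/r3%s.png'%n,cv2.resize(im[y0:y1,x0:x1],None,fx=4,fy=4,interpolation=cv2.INTER_CUBIC))
E
```

```text
row [np.float64(0.1653), np.float64(0.0023), np.float64(-0.0013), np.float64(0.0003), np.float64(0.0002), np.float64(0.0002)] dist 124.0 mm turn 0.2
t 33.3 tcp [ 0.4572 -0.2107  0.313 ] yaw -84.18 F [ 0.5  0.1 -1.4] w 0.412 q [-35.   9. 103.   0.  68.  50.]
```

View pics/r3scene.png

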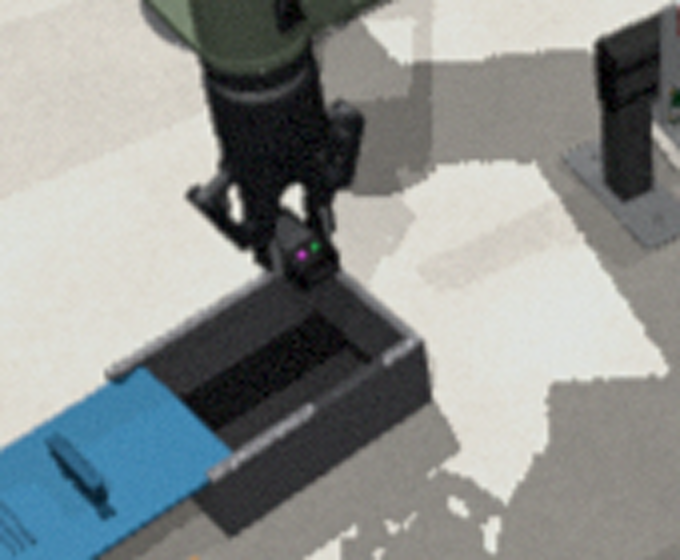

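View pics/r3top.png

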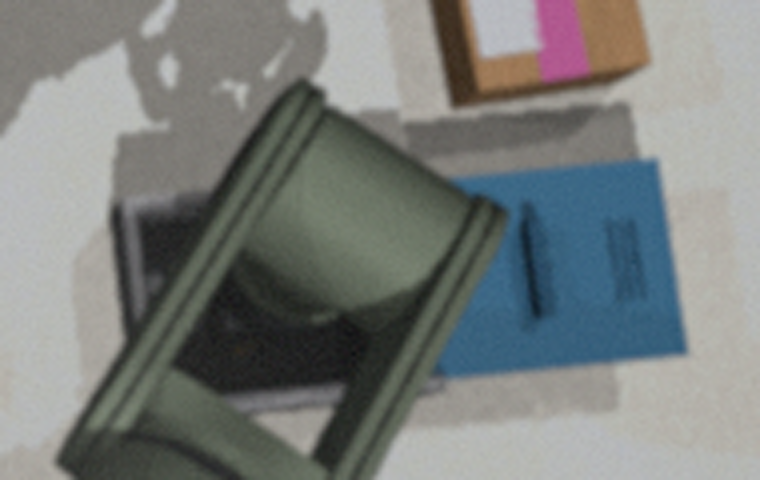

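play_rows --pt "0.04 0.002 -0.001 0 0 0 0.2" --pt "0.08 0.002 -0.001 0 0 0 0.2" --pt "0.11 0.002 -0.001 0 0 0 0.2" --pt "0.13 0.002 -0.001 0 0 0 0.2" --pt "0.145 0.002 -0.001 0 0 0 0.2"

```text
clock: 33.9
tcp_pos: [0.4579, -0.2125, 0.2038]
tool_rot: [[-0.001, 0.101, -0.995], [0.001, -0.995, -0.101], [-1.0, -0.001, 0.001]]
wrist_force: [-0.7, -0.4, -0.6]
gripper_width: 0.412
```

play_rows --pt "0.006 0 0 0 0 0 0.2" --pt "0.012 0 0 0 0 0 0.2" --pt "0.016 0 0 0 0 0 0.2" --pt "0.016 0 0 0 0 0 0.2"

```text
clock: 34.3
tcp_pos: [0.4595, -0.2146, 0.1956]
tool_rot: [[0.004, 0.1, -0.995], [-0.003, -0.995, -0.1], [-1.0, 0.003, -0.004]]
wrist_force: [-1.3, -1.0, 5.7]
gripper_width: 0.411
```

```bash
python3 - <<'E'
from h import *
go((.4582,-.2122,.189),-84.3)
E
```

```text
row [np.float64(0.0088), np.float64(-0.0034), np.float64(0.0014), np.float64(0.0), np.float64(-0.0006), np.float64(-0.0005)] dist 7.1 mm turn 0.3
t 34.3 tcp [ 0.4595 -0.2146  0.1956] yaw -84.29 F [-1.3 -1.   5.7] w 0.411 q [-35.  20. 107.  -0.  53.  49.]
```

```bash
python3 - <<'E'
from h import *
for n,(x0,y0,x1,y1) in(('scene',(170,210,290,320)),):
    im=vision.grab_frame(n);im=cv2.convertScaleAbs(im,alpha=1.6,beta=20);cv2.imwrite('pics/r4%s.png'%n,cv2.resize(im[y0:y1,x0:x1],None,fx=6,fy=5.4,interpolation=cv2.INTER_CUBIC))
E
```

```text
(no output)
```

View pics/r4scene.png

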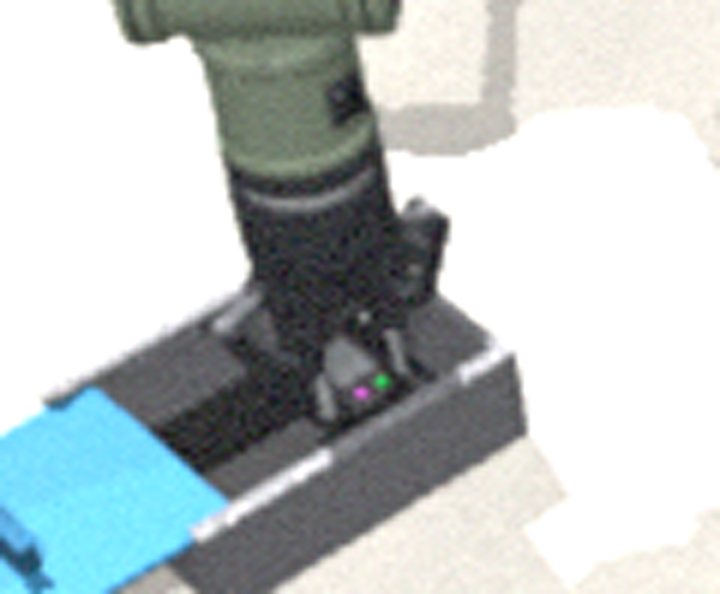

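```bash
python3 - <<'E'
from h import *
o=monitor.get_obs();t=np.array(o['tcp_pos']);Rr=Rz(np.radians(5.72))
def f(p):
    u=proj('scene',p)[0]; return ((u-[170,210]+.4)*[6,5.4]).round(0).tolist()
for lx in(32,-32):
  for ly in(-18,18):
    for z in(0,24): print(lx,ly,z,f(t-[0,0,.18]+Rr@(np.array([lx,ly,z])/1000)))
c=np.array([.4622,-.252,0])
for nm,l in(('rim outer ++',(69,92.5,69)),('rim inner ++',(63,83.5,69)),('rim inner -+',(-63,83.5,69)),('rim +x mid',(63,0,69)),('floor ++',(63,83.5,6)),('floor -+',(-63,83.5,6))): print(nm,f(c+Rr@(np.array(l)/1000)))
E
```

```text
32 -18 0 [371.0, 452.0]
32 -18 24 [364.0, 424.0]
32 18 0 [428.0, 417.0]
32 18 24 [423.0, 389.0]
-32 -18 0 [293.0, 390.0]
-32 -18 24 [286.0, 361.0]
-32 18 0 [351.0, 356.0]
-32 18 24 [344.0, 327.0]
rim outer ++ [521.0, 352.0]
rim inner ++ [499.0, 355.0]
rim inner -+ [342.0, 236.0]
rim +x mid [361.0, 439.0]
floor ++ [512.0, 430.0]
floor -+ [359.0, 312.0]
```

play_rows --pt "0 0 0 0 0 0 0.45" --pt "0 0 0 0 0 0 0.48" --pt "0 0 0 0 0 0 0.52" --pt "0 0 0 0 0 0 0.52"

```text
clock: 34.75
tcp_pos: [0.4599, -0.2161, 0.1958]
tool_rot: [[0.006, 0.1, -0.995], [-0.007, -0.995, -0.1], [-1.0, 0.008, -0.006]]
wrist_force: [0.1, -7.1, 3.7]
gripper_width: 0.521
```

```bash
python3 - <<'E'
from h import *
st()
for n,(x0,y0,x1,y1) in(('scene',(170,210,290,320)),):
    im=vision.grab_frame(n);im=cv2.convertScaleAbs(im,alpha=1.6,beta=20);cv2.imwrite('pics/r5%s.png'%n,cv2.resize(im[y0:y1,x0:x1],None,fx=6,fy=5.4,interpolation=cv2.INTER_CUBIC))
E
```

```text
t 34.75 tcp [ 0.4599 -0.2161  0.1958] yaw -84.29 F [ 0.1 -7.1  3.7] w 0.521 q [-35.  20. 107.  -0.  53.  49.]
```

View pics/r5scene.png

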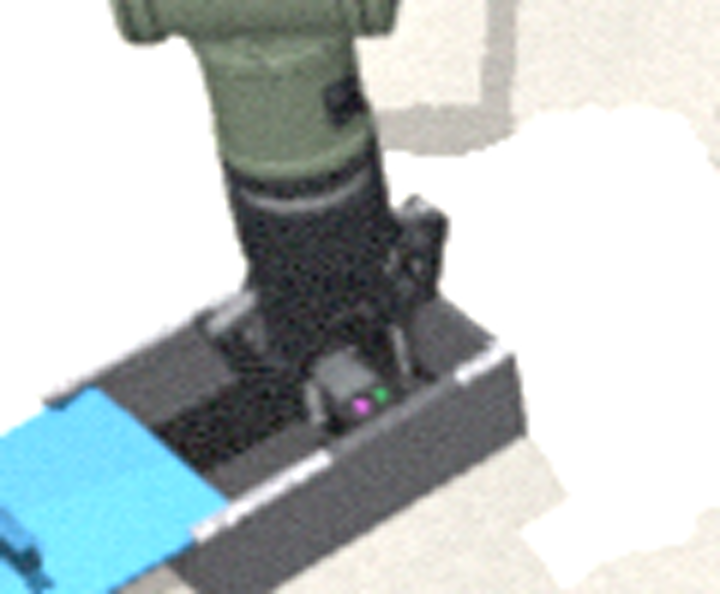

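play_rows --pt "-0.01 0.002 0 0 0 0 0.52" --pt "-0.04 0.002 0 0 0 0 0.52" --pt "-0.09 0.002 0 0 0 0 0.52" --pt "-0.15 0.002 0 0 0 0 0.6" --pt "-0.19 0.002 0 0 0 0 0.8"

```text
clock: 35.3
tcp_pos: [0.4585, -0.2149, 0.3389]
tool_rot: [[0.003, 0.099, -0.995], [-0.001, -0.995, -0.099], [-1.0, 0.002, -0.003]]
wrist_force: [0.0, -0.0, 0.2]
gripper_width: 0.75
```

```bash
python3 - <<'E'
from h import *
st()
im=vision.grab_frame('scene');im=cv2.convertScaleAbs(im,alpha=1.6,beta=20)
x0,y0,x1,y1=170,210,290,320
cv2.imwrite('pics/r6.png',cv2.resize(im[y0:y1,x0:x1],None,fx=6,fy=5.4,interpolation=cv2.INTER_CUBIC))
go((.6575,.178,.42),-90-6)
go((.6575,.178,.42),90-6)
E
```

```text
t 35.3 tcp [ 0.4585 -0.2149  0.3389] yaw -84.3 F [ 0.  -0.   0.2] w 0.75 q [-35.   7. 102.   0.  71.  49.]
row [np.float64(-0.1021), np.float64(-0.4955), np.float64(-0.3153), np.float64(0.0326), np.float64(-0.0017), np.float64(-0.0011)] dist 447.1 mm turn 11.7
t 35.35 tcp [ 0.4601 -0.2159  0.344 ] yaw -84.28 F [ 2.5 -0.7  3.5] w 0.797 q [-35.   7. 102.   0.  71.  49.]
row [np.float64(-0.1021), np.float64(-0.4955), np.float64(-0.3153), np.float64(-0.4674), np.float64(0.0016), np.float64(-0.0025)] dist 447.1 mm turn 168.3
t 35.35 tcp [ 0.4601 -0.2159  0.344 ] yaw -84.28 F [ 2.5 -0.7  3.5] w 0.797 q [-35.   7. 102.   0.  71.  49.]
```

View pics/r6.png

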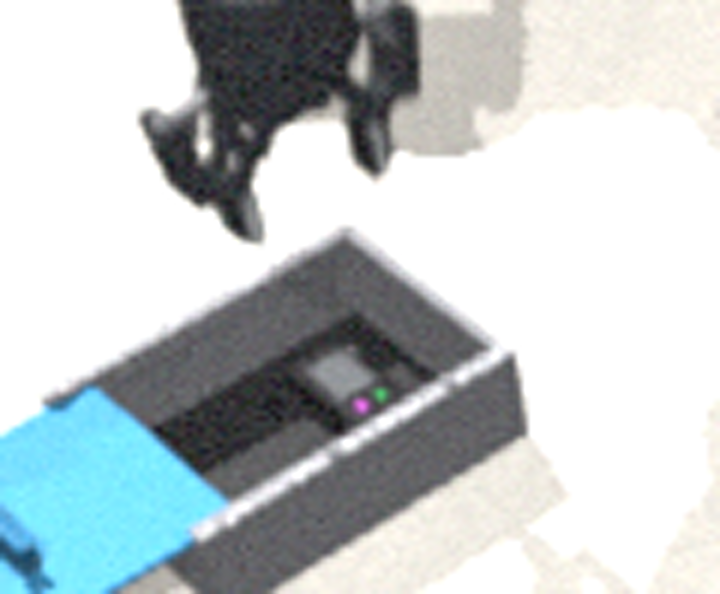

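play_rows --pt "-0.05 -0.05 -0.03 0.006 0 0 1" --pt "-0.1 -0.11 -0.07 0.012 0 0 1" --pt "-0.1 -0.17 -0.11 0.02 0 0 1" --pt "-0.1 -0.23 -0.15 0.027 0 0 1" --pt "-0.1 -0.29 -0.18 0.0326 0 0 1"

```text
clock: 35.85
tcp_pos: [0.5602, -0.0092, 0.4113]
tool_rot: [[0.002, -0.107, -0.994], [0.0, -0.994, 0.107], [-1.0, -0.0, -0.002]]
wrist_force: [0.5, -0.2, 0.6]
gripper_width: 0.999
```

```bash
python3 - <<'E'
from h import *
go((.6575,.178,.40),-96)
E
```

```text
row [np.float64(0.0153), np.float64(-0.2621), np.float64(-0.1022), np.float64(-0.0004), np.float64(-0.0004), np.float64(0.0)] dist 211.3 mm turn 0.2
t 35.85 tcp [ 0.5602 -0.0092  0.4113] yaw -96.15 F [ 0.5 -0.2  0.6] w 0.999 q [-10.  10.  90.   0.  80.  86.]
```

play_rows --pt "0 -0.06 -0.025 0 0 0 1" --pt "0 -0.12 -0.05 0 0 0 1" --pt "0 -0.18 -0.075 0 0 0 1" --pt "0.02 -0.24 -0.1 0 0 0 1" --pt "0.04 -0.262 -0.102 0 0 0 1"

```text
clock: 36.35
tcp_pos: [0.6573, 0.1804, 0.3798]
tool_rot: [[0.002, -0.101, -0.995], [0.002, -0.995, 0.101], [-1.0, -0.002, -0.002]]
wrist_force: [-0.3, -1.4, 0.3]
gripper_width: 0.999
```

play_rows --pt "0.05 0 0 0 0 0 1" --pt "0.1 0 0 0 0 0 1" --pt "0.13 0 0 0 0 0 1" --pt "0.13 0 0 0 0 0 1" --pt "0.13 0 0 0 0 0 1"

```text
clock: 36.85
tcp_pos: [0.656, 0.1759, 0.2822]
tool_rot: [[-0.002, -0.106, -0.994], [-0.0, -0.994, 0.106], [-1.0, 0.0, 0.002]]
wrist_force: [0.2, -0.1, 1.0]
gripper_width: 1.002
```

```bash
python3 - <<'E'
from h import *
go((.6575,.178,.1795),-96)
s=vision.grab_frame('scene');im=cv2.convertScaleAbs(s,alpha=1.5,beta=20)
x0,y0,x1,y1=310,180,440,300
cv2.imwrite('pics/u1.png',cv2.resize(im[y0:y1,x0:x1],None,fx=5,fy=5,interpolation=cv2.INTER_CUBIC))
for m in vision.outline_of('scene','probe_a')[:3]:
    ys,xs=np.nonzero(np.array(m['mask'])); print(m['conf'],len(xs),xs.mean(),ys.mean(), ray('scene',(xs.mean(),ys.mean()),.018).round(4))
E
```

```text
row [np.float64(0.1369), np.float64(-0.003), np.float64(-0.0019), np.float64(-0.0002), np.float64(0.0003), np.float64(-0.0001)] dist 102.7 mm turn 0.1
t 36.85 tcp [0.656  0.1759 0.2822] yaw -96.06 F [ 0.2 -0.1  1. ] w 1.002 q [  8.  31.  78.   0.  71. 104.]
0.74 253 370.4822134387352 260.34387351778656 [0.6546 0.1788 0.018 ]
0.49 190 226.89473684210526 280.83684210526314 [ 0.4444 -0.2148  0.018 ]
```

View pics/u1.png

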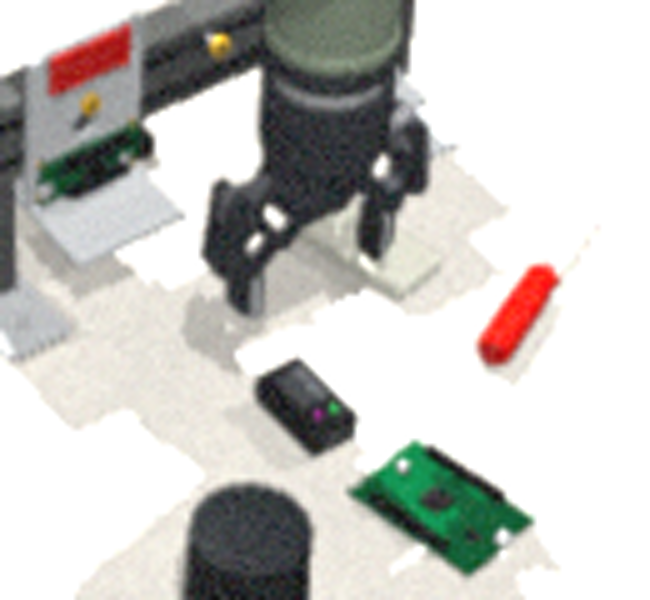

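play_rows --pt "0.05 -0.003 -0.0019 0 0 0 1" --pt "0.1 -0.003 -0.0019 0 0 0 1" --pt "0.136 -0.003 -0.0019 0 0 0 1" --pt "0.136 -0.003 -0.0019 0 0 0 1" --pt "0.136 -0.003 -0.0019 0 0 0 1"

```text
clock: 37.45
tcp_pos: [0.6589, 0.1783, 0.1823]
tool_rot: [[0.002, -0.105, -0.994], [0.0, -0.994, 0.105], [-1.0, -0.001, -0.002]]
wrist_force: [0.0, -0.5, 0.2]
gripper_width: 0.996
```

play_rows --pt "0 0 0 0 0 0 0.6" --pt "0 0 0 0 0 0 0.4" --pt "0 0 0 0 0 0 0.2" --pt "0 0 0 0 0 0 0.2" --pt "0 0 0 0 0 0 0.2" --squeeze 45

```text
clock: 37.95
tcp_pos: [0.6589, 0.1785, 0.1824]
tool_rot: [[0.003, -0.105, -0.994], [0.0, -0.994, 0.105], [-1.0, -0.001, -0.003]]
wrist_force: [-0.3, -0.3, 5.5]
gripper_width: 0.409
```

play_rows --pt "0 0 0 0 0 0 0.2" --pt "-0.05 0 0 0 0 0 0.2" --pt "-0.1 0 0 0 0 0 0.2" --pt "-0.16 0 0 0 0 0 0.2" --pt "-0.2 0 0 0 0 0 0.2"

```text
clock: 38.45
tcp_pos: [0.6584, 0.1784, 0.3338]
tool_rot: [[0.003, -0.105, -0.994], [0.0, -0.994, 0.105], [-1.0, -0.001, -0.003]]
wrist_force: [0.3, 0.3, -1.3]
gripper_width: 0.408
```

```bash
python3 - <<'E'
from h import *
c=np.array([.4622,-.252])+(Rz(np.radians(5.72))@[0,-.022,0])[:2]; print(c)
go((*c,.38),-84.3)
s=vision.grab_frame('scene');im=cv2.convertScaleAbs(s,alpha=1.5,beta=20)
x0,y0,x1,y1=310,150,440,270
cv2.imwrite('pics/u2.png',cv2.resize(im[y0:y1,x0:x1],None,fx=5,fy=5,interpolation=cv2.INTER_CUBIC))
E
```

```text
[ 0.46439268 -0.27389046]
row [np.float64(-0.0627), np.float64(0.6268), np.float64(0.1935), np.float64(-0.0326), np.float64(-0.0005), np.float64(0.0001)] dist 494.3 mm turn 11.7
t 38.45 tcp [0.6584 0.1784 0.3338] yaw -96.04 F [ 0.3  0.3 -1.3] w 0.408 q [  8.  28.  76.  -0.  76. 104.]
```

View pics/u2.png

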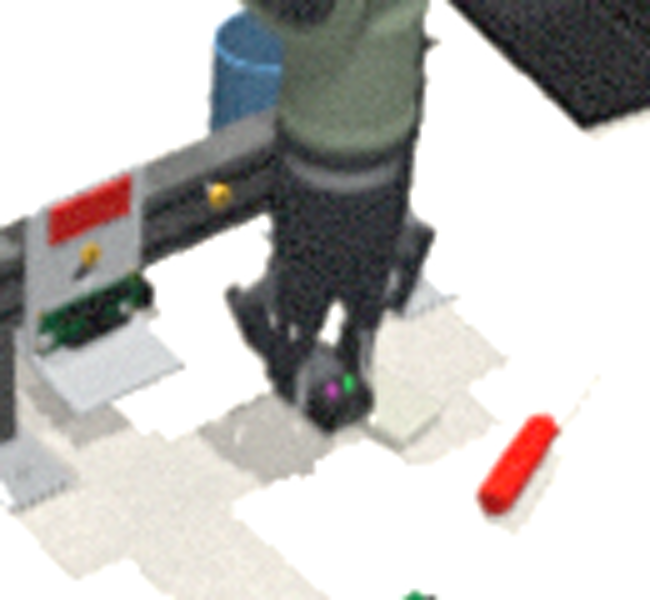

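play_rows --pt "-0.03 0.05 0.014 -0.003 0 0 0.2" --pt "-0.05 0.11 0.03 -0.008 0 0 0.2" --pt "-0.05 0.17 0.05 -0.014 0 0 0.2" --pt "-0.05 0.23 0.068 -0.02 0 0 0.2" --pt "-0.05 0.29 0.087 -0.026 0 0 0.2"

```text
clock: 39.0
tcp_pos: [0.569, -0.0325, 0.3674]
tool_rot: [[-0.001, 0.06, -0.998], [-0.0, -0.998, -0.06], [-1.0, 0.0, 0.001]]
wrist_force: [1.4, -0.9, -1.5]
gripper_width: 0.411
```

```bash
python3 - <<'E'
from h import *
go((.4643,-.273,.35),-84.3)
E
```

```text
row [np.float64(0.0233), np.float64(0.3117), np.float64(0.1585), np.float64(-0.0063), np.float64(0.0001), np.float64(-0.0)] dist 262.9 mm turn 2.3
t 39.0 tcp [ 0.569  -0.0325  0.3674] yaw -86.57 F [ 1.4 -0.9 -1.5] w 0.411 q [-12.  13.  91.  -0.  76.  75.]
```

play_rows --pt "0 0.06 0.03 -0.006 0 0 0.2" --pt "0 0.12 0.06 -0.006 0 0 0.2" --pt "0 0.18 0.09 -0.006 0 0 0.2" --pt "0 0.24 0.12 -0.006 0 0 0.2" --pt "0 0.28 0.145 -0.006 0 0 0.2"

```text
clock: 39.5
tcp_pos: [0.4723, -0.2494, 0.3674]
tool_rot: [[-0.001, 0.094, -0.996], [-0.0, -0.996, -0.094], [-1.0, 0.0, 0.001]]
wrist_force: [-0.1, 0.1, -1.3]
gripper_width: 0.412
```

play_rows --pt "0 0.02 0.012 0 0 0 0.2" --pt "0 0.02 0.012 0 0 0 0.2" --pt "0 0.02 0.012 0 0 0 0.2" --pt "0 0.02 0.012 0 0 0 0.2"

```text
clock: 39.9
tcp_pos: [0.4666, -0.2619, 0.3675]
tool_rot: [[-0.0, 0.097, -0.995], [0.001, -0.995, -0.097], [-1.0, -0.001, 0.0]]
wrist_force: [-0.1, 0.8, -0.4]
gripper_width: 0.406
```

```bash
python3 - <<'E'
from h import *
go((.4643,-.273,.192),-84.3)
E
```

```text
row [np.float64(0.234), np.float64(0.0147), np.float64(0.0044), np.float64(-0.0004), np.float64(0.0001), np.float64(0.0002)] dist 175.9 mm turn 0.2
t 39.9 tcp [ 0.4666 -0.2619  0.3675] yaw -84.46 F [-0.1  0.8 -0.4] w 0.406 q [-39.   9.  96.   0.  75.  46.]
```

play_rows --pt "0.04 0.0147 0.0044 0 0 0 0.2" --pt "0.09 0.0147 0.0044 0 0 0 0.2" --pt "0.14 0.0147 0.0044 0 0 0 0.2" --pt "0.16 0.0147 0.0044 0 0 0 0.2" --pt "0.16 0.0147 0.0044 0 0 0 0.2"

```text
clock: 40.4
tcp_pos: [0.4633, -0.2718, 0.2446]
tool_rot: [[-0.006, 0.098, -0.995], [0.005, -0.995, -0.098], [-1.0, -0.006, 0.005]]
wrist_force: [-1.3, 0.7, -1.7]
gripper_width: 0.409
```

```bash
python3 - <<'E'
from h import *
go((.4643,-.273,.192),-84.3)
im=vision.grab_frame('scene');im=cv2.convertScaleAbs(im,alpha=1.6,beta=20)
x0,y0,x1,y1=150,200,290,320
cv2.imwrite('pics/v1.png',cv2.resize(im[y0:y1,x0:x1],None,fx=5,fy=5,interpolation=cv2.INTER_CUBIC))
E
```

```text
row [np.float64(0.0701), np.float64(0.0021), np.float64(-0.0016), np.float64(-0.0003), np.float64(0.0008), np.float64(0.0009)] dist 52.6 mm turn 0.4
t 40.4 tcp [ 0.4633 -0.2718  0.2446] yaw -84.4 F [-1.3  0.7 -1.7] w 0.409 q [-40.  18. 101.   0.  61.  45.]
```

View pics/v1.png

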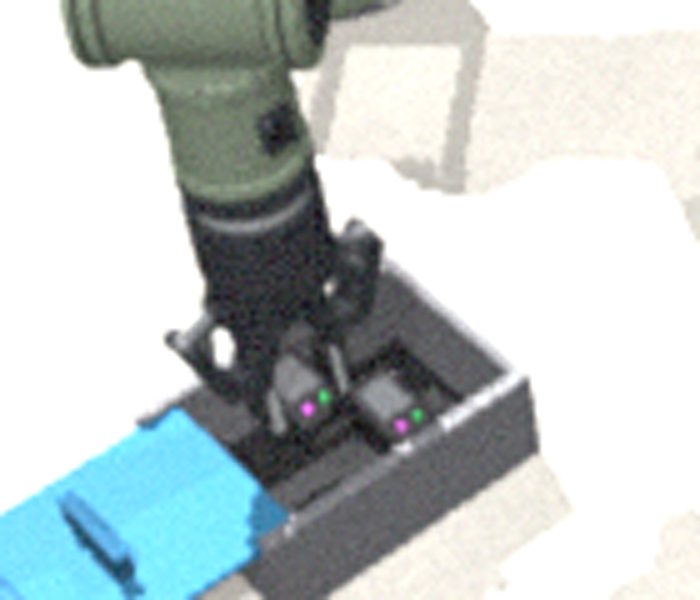

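play_rows --pt "0.02 0.002 -0.001 0 0 0 0.2" --pt "0.035 0.002 -0.001 0 0 0 0.2" --pt "0.05 0.002 -0.001 0 0 0 0.2" --pt "0.06 0.002 -0.001 0 0 0 0.2" --pt "0.06 0.002 -0.001 0 0 0 0.2"

```text
clock: 40.95
tcp_pos: [0.4643, -0.2751, 0.2014]
tool_rot: [[-0.002, 0.095, -0.995], [0.002, -0.995, -0.095], [-1.0, -0.002, 0.002]]
wrist_force: [0.6, -1.0, -0.5]
gripper_width: 0.407
```

play_rows --pt "0.004 0 0 0 0 0 0.2" --pt "0.008 0 0 0 0 0 0.2" --pt "0.008 0 0 0 0 0 0.2"

```text
clock: 41.25
tcp_pos: [0.4649, -0.2756, 0.1969]
tool_rot: [[-0.0, 0.095, -0.995], [0.0, -0.995, -0.095], [-1.0, -0.0, 0.0]]
wrist_force: [0.3, -0.0, -1.7]
gripper_width: 0.411
```

play_rows --pt "0.003 0 0 0 0 0 0.2" --pt "0.006 0 0 0 0 0 0.2" --pt "0.006 0 0 0 0 0 0.2"

```text
clock: 41.55
tcp_pos: [0.4648, -0.2755, 0.1922]
tool_rot: [[-0.0, 0.095, -0.995], [0.0, -0.995, -0.095], [-1.0, -0.0, 0.0]]
wrist_force: [-0.3, -0.5, -0.8]
gripper_width: 0.408
```

play_rows --pt "0.002 0 0 0 0 0 0.2" --pt "0.004 0 0 0 0 0 0.2" --pt "0.004 0 0 0 0 0 0.2"

```text
clock: 41.85
tcp_pos: [0.4652, -0.276, 0.1904]
tool_rot: [[0.001, 0.095, -0.995], [-0.001, -0.995, -0.095], [-1.0, 0.001, -0.001]]
wrist_force: [-1.3, -0.0, 4.1]
gripper_width: 0.404
```

Touching down at 0.190 (floor 6 mm + grasp height fits). Release gently and rise.

play_rows --pt "0 0 0 0 0 0 0.44" --pt "0 0 0 0 0 0 0.47" --pt "0 0 0 0 0 0 0.5" --pt "-0.01 0 0 0 0 0 0.5" --pt "-0.04 0 0 0 0 0 0.5"

```text
clock: 42.35
tcp_pos: [0.4637, -0.2746, 0.2175]
tool_rot: [[-0.005, 0.095, -0.995], [0.004, -0.995, -0.095], [-1.0, -0.004, 0.004]]
wrist_force: [-0.8, 0.1, -0.2]
gripper_width: 0.499
```

play_rows --pt "-0.05 0 0 0 0 0 0.5" --pt "-0.1 0 0 0 0 0 0.6" --pt "-0.15 0 0 0 0 0 0.6" --pt "-0.16 0 0 0 0 0 0.6" --pt "-0.16 0 0 0 0 0 0.6"

```text
clock: 42.85
tcp_pos: [0.4654, -0.276, 0.3417]
tool_rot: [[0.004, 0.095, -0.995], [-0.003, -0.995, -0.095], [-1.0, 0.003, -0.003]]
wrist_force: [0.4, 0.3, -0.8]
gripper_width: 0.602
```

```bash
python3 - <<'E'
from h import *
go((.483,-.4075,.35),-84.3)
s=vision.grab_frame('scene');cv2.imwrite('pics/w1s.png',s);im=cv2.convertScaleAbs(s,alpha=1.6,beta=20)
x0,y0,x1,y1=130,200,290,330
cv2.imwrite('pics/w1.png',cv2.resize(im[y0:y1,x0:x1],None,fx=4.5,fy=4.5,interpolation=cv2.INTER_CUBIC))
E
```

```text
row [np.float64(-0.0105), np.float64(0.1768), np.float64(-0.0066), np.float64(-0.0006), np.float64(-0.0005), np.float64(-0.0005)] dist 132.9 mm turn 0.4
t 42.85 tcp [ 0.4654 -0.276   0.3417] yaw -84.52 F [ 0.4  0.3 -0.8] w 0.602 q [-40.  11.  97.   0.  72.  45.]
```

View pics/w1.png

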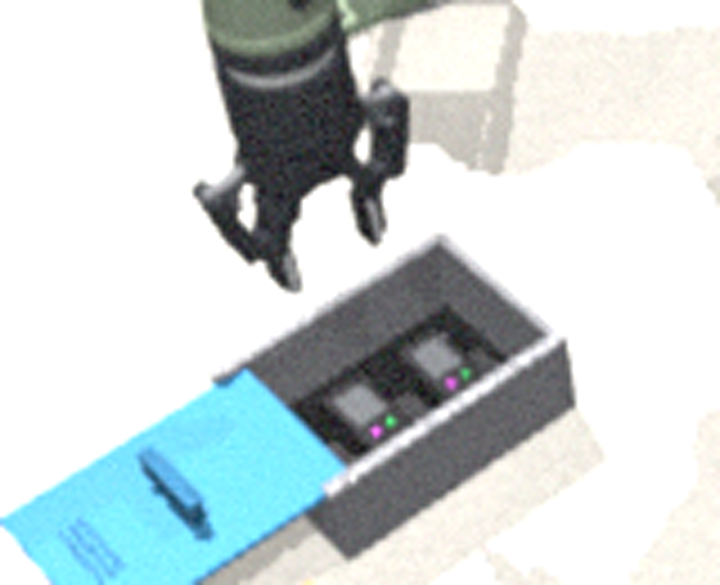

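View pics/w1s.png

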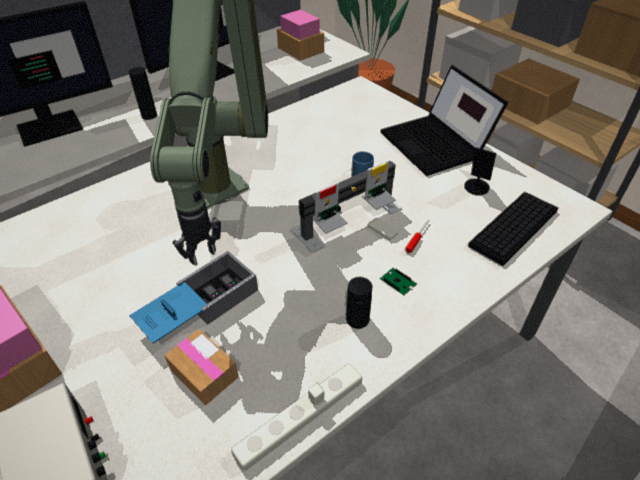

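play_rows --pt "0 0.05 -0.002 0 0 0 0.6" --pt "0 0.1 -0.004 0 0 0 0.6" --pt "0 0.15 -0.0066 0 0 0 0.6" --pt "0 0.1768 -0.0066 0 0 0 0.6" --pt "0 0.1768 -0.0066 0 0 0 0.6"

```text
clock: 43.4
tcp_pos: [0.4817, -0.4092, 0.3363]
tool_rot: [[-0.003, 0.093, -0.996], [0.003, -0.996, -0.093], [-1.0, -0.003, 0.003]]
wrist_force: [0.3, 0.2, -0.4]
gripper_width: 0.599
```

play_rows --pt "0.03 0 0 0 0 0 0.6" --pt "0.06 0 0 0 0 0 0.6" --pt "0.1 0 0 0 0 0 0.6" --pt "0.11 0 0 0 0 0 0.6" --pt "0.11 0 0 0 0 0 0.6"

```text
clock: 43.9
tcp_pos: [0.4816, -0.4052, 0.2538]
tool_rot: [[-0.005, 0.096, -0.995], [0.006, -0.995, -0.096], [-1.0, -0.006, 0.004]]
wrist_force: [0.6, -0.6, -0.2]
gripper_width: 0.6
```

```bash
python3 - <<'E'
from h import *
go((.483,-.4075,.2405),-84.3)
s=vision.grab_frame('scene');im=cv2.convertScaleAbs(s,alpha=1.6,beta=20)
x0,y0,x1,y1=130,200,290,330
cv2.imwrite('pics/w2.png',cv2.resize(im[y0:y1,x0:x1],None,fx=4.5,fy=4.5,interpolation=cv2.INTER_CUBIC))
E
```

```text
row [np.float64(0.0177), np.float64(0.0033), np.float64(-0.0016), np.float64(-0.0005), np.float64(0.0007), np.float64(0.001)] dist 13.5 mm turn 0.5
t 43.9 tcp [ 0.4816 -0.4052  0.2538] yaw -84.49 F [ 0.6 -0.6 -0.2] w 0.6 q [-48.  27.  87.   0.  66.  37.]
```

View pics/w2.png

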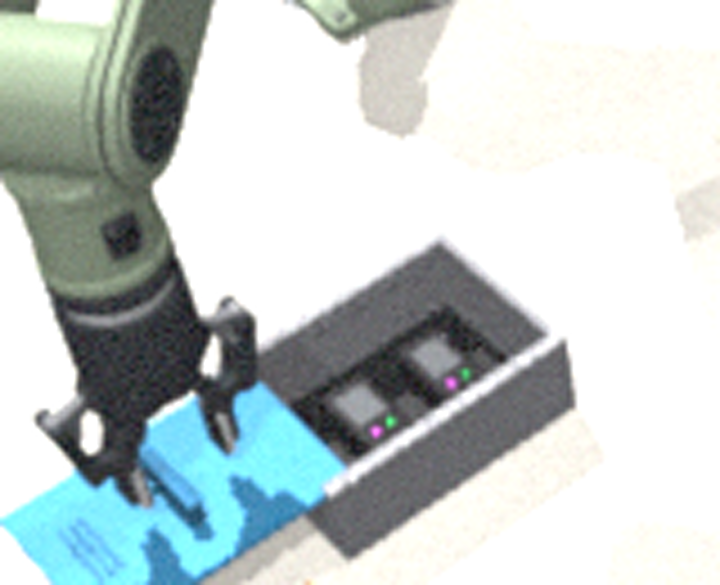

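play_rows --pt "0.01 0.003 -0.002 0 0 0 0.6" --pt "0.0165 0.003 -0.002 0 0 0 0.6" --pt "0.0165 0.003 -0.002 0 0 0 0.6" --pt "0.0165 0.003 -0.002 0 0 0 0.6"

```text
clock: 44.35
tcp_pos: [0.4843, -0.4093, 0.2449]
tool_rot: [[0.0, 0.095, -0.995], [-0.0, -0.995, -0.095], [-1.0, 0.0, -0.0]]
wrist_force: [0.8, -0.5, -0.2]
gripper_width: 0.602
```

play_rows --pt "0 0 0 0 0 0 0.3" --pt "0 0 0 0 0 0 0.1" --pt "0 0 0 0 0 0 0" --pt "0 0 0 0 0 0 0" --pt "0 0 0 0 0 0 0" --squeeze 50

```text
clock: 44.85
tcp_pos: [0.4843, -0.4094, 0.2451]
tool_rot: [[0.0, 0.095, -0.995], [-0.001, -0.995, -0.095], [-1.0, 0.001, -0.0]]
wrist_force: [-0.5, -0.1, 2.4]
gripper_width: 0.099
```

```bash
python3 - <<'E'
from h import *
st()
E
```

```text
t 44.85 tcp [ 0.4843 -0.4094  0.2451] yaw -84.54 F [-0.5 -0.1  2.4] w 0.099 q [-48.  28.  87.  -0.  65.  37.]
```

play_rows --pt "0 -0.02 0 0 0 0 0" --pt "0 -0.045 0 0 0 0 0" --pt "0 -0.07 0 0 0 0 0" --pt "0 -0.1 0 0 0 0 0" --pt "0 -0.12 0 0 0 0 0"

```text
clock: 45.35
tcp_pos: [0.4759, -0.3179, 0.2451]
tool_rot: [[0.002, 0.096, -0.995], [-0.001, -0.995, -0.096], [-1.0, 0.001, -0.002]]
wrist_force: [2.1, -2.1, 0.2]
gripper_width: 0.1
```

```bash
python3 - <<'E'
from h import *
st(); go((.4622,-.252,.2451),-84.5)
E
```

```text
t 45.35 tcp [ 0.4759 -0.3179  0.2451] yaw -84.5 F [ 2.1 -2.1  0.2] w 0.1 q [-42.  22.  96.   0.  62.  42.]
row [np.float64(-0.0001), np.float64(-0.0892), np.float64(0.0097), np.float64(-0.0), np.float64(-0.0003), np.float64(-0.0001)] dist 67.3 mm turn 0.1
t 45.35 tcp [ 0.4759 -0.3179  0.2451] yaw -84.5 F [ 2.1 -2.1  0.2] w 0.1 q [-42.  22.  96.   0.  62.  42.]
```

play_rows --pt "0 -0.02 0.001 0 0 0 0" --pt "0 -0.04 0.002 0 0 0 0" --pt "0 -0.06 0.003 0 0 0 0" --pt "0 -0.07 0.003 0 0 0 0" --pt "0 -0.07 0.003 0 0 0 0"

```text
clock: 45.85
tcp_pos: [0.4702, -0.2658, 0.2451]
tool_rot: [[0.007, 0.096, -0.995], [-0.0, -0.995, -0.096], [-1.0, 0.001, -0.007]]
wrist_force: [10.3, 1.0, -2.4]
gripper_width: 0.099
```

```bash
python3 - <<'E'
from h import *
st(); go((.4622,-.252,.2451),-84.5)
E
```

```text
t 45.85 tcp [ 0.4702 -0.2658  0.2451] yaw -84.51 F [10.3  1.  -2.4] w 0.099 q [-39.  18. 101.   0.  60.  46.]
row [np.float64(-0.0), np.float64(-0.0194), np.float64(0.0089), np.float64(-0.0), np.float64(-0.0011), np.float64(-0.0001)] dist 16.0 mm turn 0.4
t 45.85 tcp [ 0.4702 -0.2658  0.2451] yaw -84.51 F [10.3  1.  -2.4] w 0.099 q [-39.  18. 101.   0.  60.  46.]
```

play_rows --pt "0 -0.003 -0.003 0 0 0 0" --pt "0 -0.008 -0.004 0 0 0 0" --pt "0 -0.013 -0.004 0 0 0 0" --pt "0 -0.018 -0.004 0 0 0 0" --pt "0 -0.018 -0.004 0 0 0 0"

```text
clock: 46.35
tcp_pos: [0.4704, -0.2553, 0.2451]
tool_rot: [[0.002, 0.096, -0.995], [-0.007, -0.995, -0.096], [-1.0, 0.007, -0.002]]
wrist_force: [2.0, -10.7, -3.0]
gripper_width: 0.097
```

```bash
python3 - <<'E'
from h import *
st()
s=vision.grab_frame('scene');im=cv2.convertScaleAbs(s,alpha=1.6,beta=20)
x0,y0,x1,y1=130,200,290,330
cv2.imwrite('pics/x1.png',cv2.resize(im[y0:y1,x0:x1],None,fx=4.5,fy=4.5,interpolation=cv2.INTER_CUBIC))
E
```

```text
t 46.35 tcp [ 0.4704 -0.2553  0.2451] yaw -84.48 F [  2.  -10.7  -3. ] w 0.097 q [-38.  18. 102.  -0.  60.  47.]
```

View pics/x1.png

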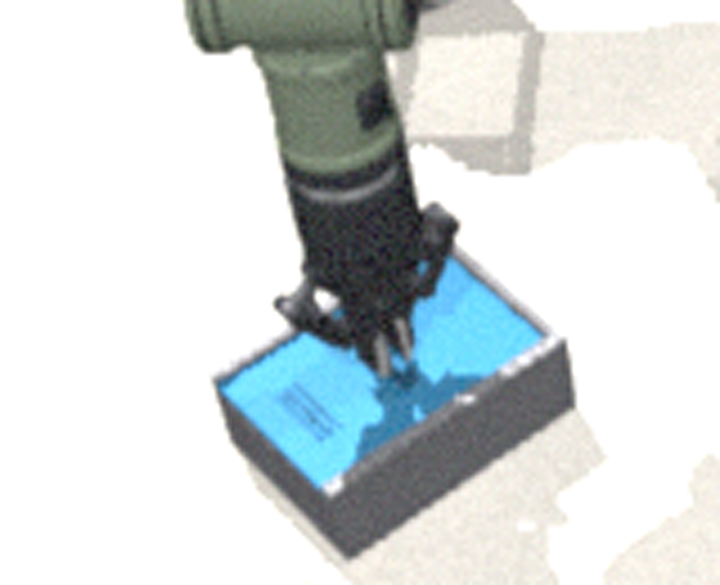

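play_rows --pt "0 -0.004 0 0 0 0 0" --pt "0 -0.006 0 0 0 0 0" --pt "0 -0.006 0 0 0 0 0"

```text
clock: 46.7
tcp_pos: [0.4701, -0.2537, 0.2452]
tool_rot: [[0.004, 0.096, -0.995], [-0.014, -0.995, -0.096], [-1.0, 0.014, -0.003]]
wrist_force: [2.1, -21.4, -9.5]
gripper_width: 0.097
```

play_rows --pt "0 -0.003 0 0 0 0 0" --pt "0 -0.004 0 0 0 0 0" --pt "0 -0.004 0 0 0 0 0"

```text
clock: 47.0
tcp_pos: [0.4699, -0.2526, 0.2452]
tool_rot: [[0.005, 0.096, -0.995], [-0.019, -0.995, -0.096], [-1.0, 0.02, -0.003]]
wrist_force: [3.0, -28.7, -14.9]
gripper_width: 0.101
```

play_rows --pt "0 0.006 0 0 0 0 0" --pt "0 0.012 0 0 0 0 0" --pt "0 0.012 0 0 0 0 0"

```text
clock: 47.3
tcp_pos: [0.4705, -0.2562, 0.2451]
tool_rot: [[0.002, 0.095, -0.995], [-0.002, -0.995, -0.095], [-1.0, 0.002, -0.001]]
wrist_force: [2.2, -5.2, 0.6]
gripper_width: 0.094
```

```bash
python3 - <<'E'
from h import *
st()
E
```

```text
t 47.3 tcp [ 0.4705 -0.2562  0.2451] yaw -84.56 F [ 2.2 -5.2  0.6] w 0.094 q [-38.  18. 102.  -0.  60.  47.]
```

Release and rise, then check the lid.

play_rows --pt "0 0.003 0 0 0 0 0" --pt "0 0.003 0 0 0 0 0.3" --pt "0 0.003 0 0 0 0 0.5" --pt "0 0.003 0 0 0 0 0.6" --pt "-0.03 0.003 0 0 0 0 0.6"

```text
clock: 47.8
tcp_pos: [0.4685, -0.2558, 0.2635]
tool_rot: [[-0.008, 0.096, -0.995], [0.006, -0.995, -0.096], [-1.0, -0.007, 0.007]]
wrist_force: [-0.6, -0.1, -0.0]
gripper_width: 0.598
```

play_rows --pt "-0.06 0 0 0 0 0 0.6" --pt "-0.12 -0.06 0 0 0 0 0.6" --pt "-0.18 -0.12 0 0 0 0 0.6" --pt "-0.2 -0.18 0 0 0 0 0.6" --pt "-0.2 -0.24 0 0 0 0 0.6"

```text
clock: 48.3
tcp_pos: [0.4549, -0.0932, 0.4176]
tool_rot: [[0.005, 0.094, -0.996], [-0.002, -0.996, -0.094], [-1.0, 0.003, -0.005]]
wrist_force: [0.5, 1.6, -0.2]
gripper_width: 0.597
```

```bash
python3 - <<'E'
from h import *
st()
for n,(x0,y0,x1,y1) in(('scene',(160,220,280,330)),('top',(380,220,520,320))):
    s=vision.grab_frame(n);cv2.imwrite('pics/y1%s.png'%n,s);im=cv2.convertScaleAbs(s,alpha=1.4,beta=20)
    cv2.imwrite('pics/y1%sc.png'%n,cv2.resize(im[y0:y1,x0:x1],None,fx=5,fy=5,interpolation=cv2.INTER_CUBIC))
E
```

```text
t 48.3 tcp [ 0.4549 -0.0932  0.4176] yaw -84.61 F [ 0.5  1.6 -0.2] w 0.597 q [-22.  -3. 102.  -0.  80.  62.]
```

View pics/y1scenec.png

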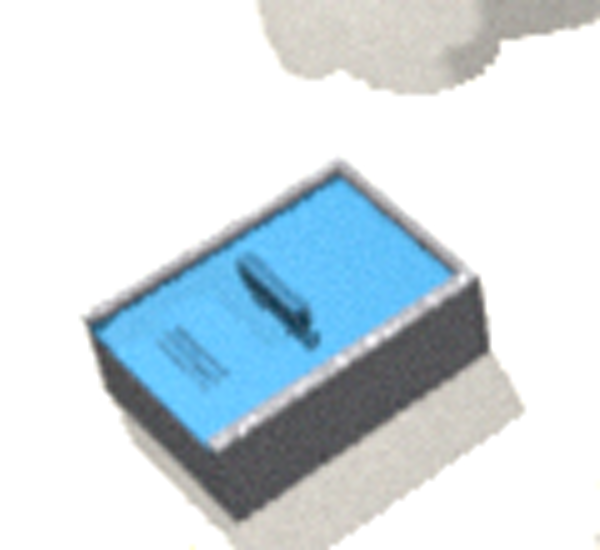

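View pics/y1topc.png

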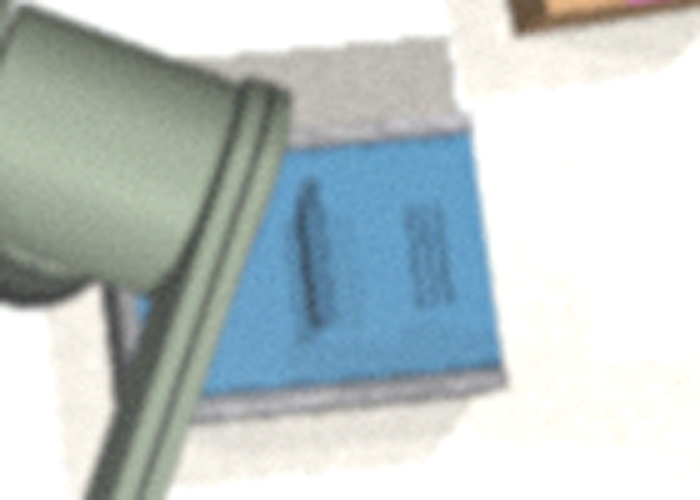

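play_rows --pt "-0.04 -0.06 0.04 0 0 0 1" --pt "-0.06 -0.12 0.08 0 0 0 1" --pt "-0.06 -0.18 0.08 0 0 0 1" --pt "-0.06 -0.18 0.08 0 0 0 1" --pt "-0.06 -0.18 0.08 0 0 0 1"

```text
clock: 48.9
tcp_pos: [0.3816, 0.0354, 0.4591]
tool_rot: [[-0.0, 0.099, -0.995], [-0.001, -0.995, -0.099], [-1.0, 0.001, 0.0]]
wrist_force: [0.2, -0.2, -0.1]
gripper_width: 1.002
```

```bash
python3 - <<'E'
from h import *
st()
S=vision.grab_frame('scene');T=vision.grab_frame('top');cv2.imwrite('pics/zs.png',S);cv2.imwrite('pics/zt.png',T)
x0,y0,x1,y1=380,210,520,320
cv2.imwrite('pics/ztc.png',cv2.resize(T[y0:y1,x0:x1],None,fx=5.5,fy=5.5,interpolation=cv2.INTER_CUBIC))
x0,y0,x1,y1=160,235,270,330
cv2.imwrite('pics/zsc.png',cv2.resize(S[y0:y1,x0:x1],None,fx=6,fy=6,interpolation=cv2.INTER_CUBIC))
E
```

```text
t 48.9 tcp [0.3816 0.0354 0.4591] yaw -84.33 F [ 0.2 -0.2 -0.1] w 1.002 q [ -8. -15. 108.  -0.  87.  77.]
```

View pics/zs.png

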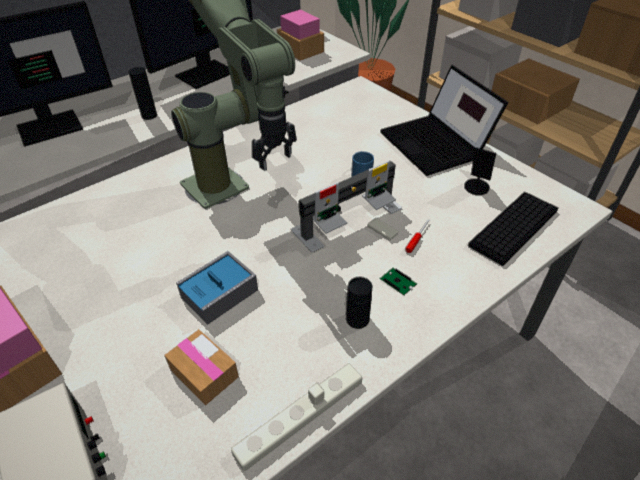

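View pics/ztc.png

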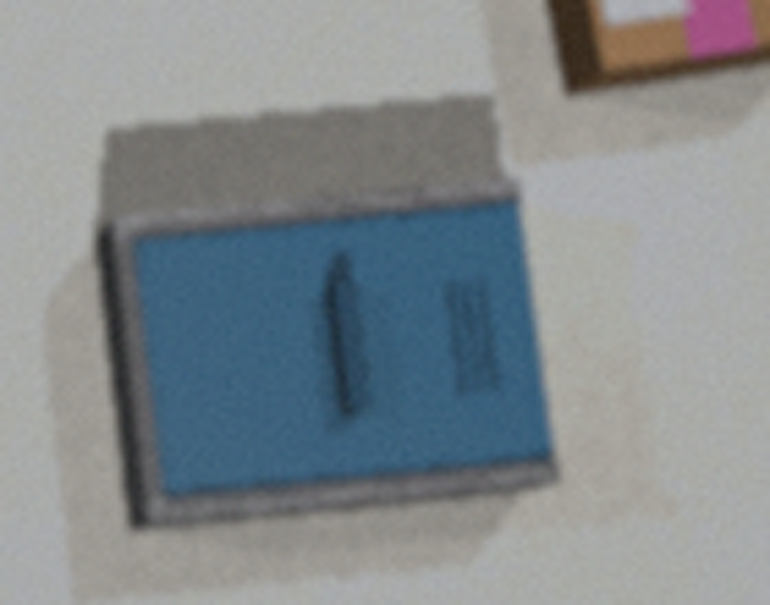

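View pics/zsc.png

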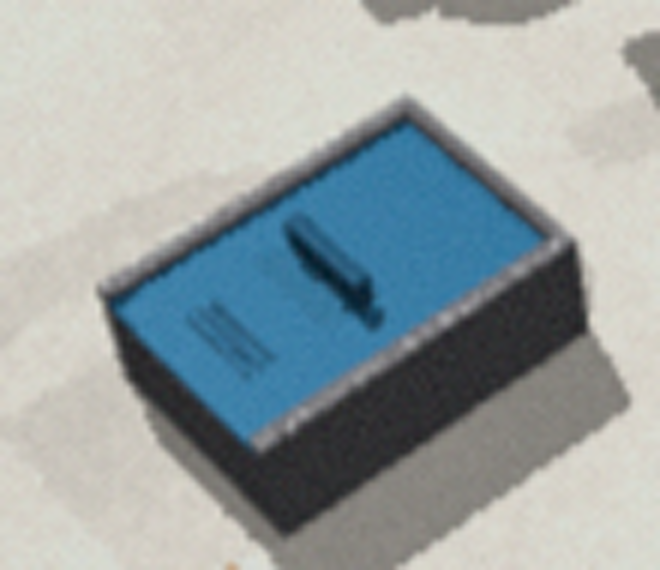

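```bash
python3 - <<'E'
from h import *
S=cv2.imread('pics/zs.png');x0,y0,x1,y1=290,150,410,260
cv2.imwrite('pics/zr.png',cv2.resize(S[y0:y1,x0:x1],None,fx=6,fy=5.4,interpolation=cv2.INTER_CUBIC))
T=cv2.imread('pics/zt.png');cv2.imwrite('pics/zt2.png',T[100:400,60:560])
E
```

```text
(no output)
```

View pics/zr.png

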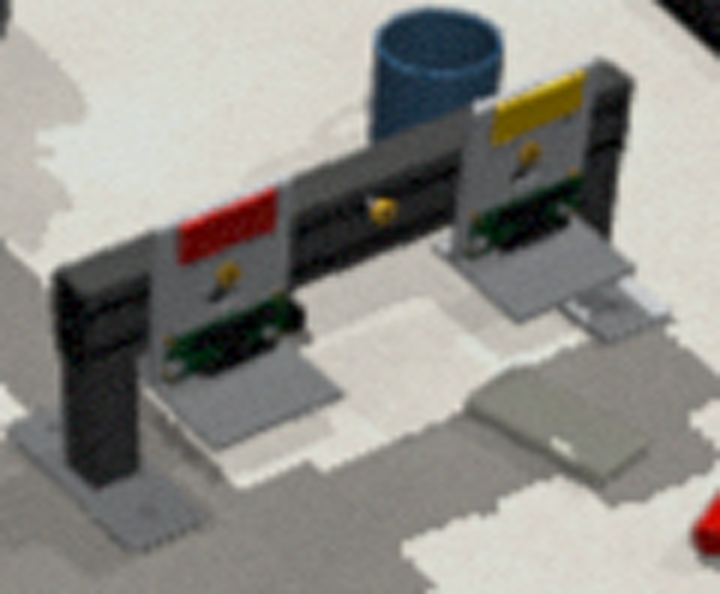

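View pics/zt2.png

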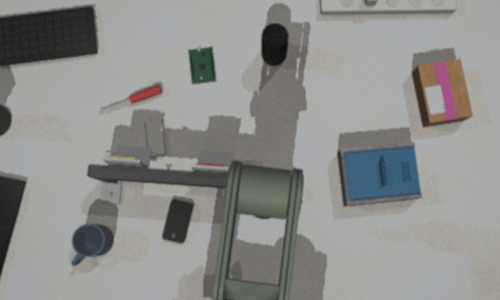

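Both carriers hang with the screw heads above their keyholes, and the lid is flush. The bystanders are where they started and nothing is left on the desk.

```bash
python3 -c "
from h import *
st(); print(close_job())"
```

```text
t 49.0 tcp [0.3824 0.0339 0.4588] yaw -84.52 F [ 0.7 -0.5 -0.3] w 1.0 q [ -8. -15. 108.  -0.  87.  77.]
the job is handed in; nothing more can be done
None
```

The bench is cleared and the job was handed in at about 49 s of the 210 s limit. Only two carriers and two probes were on the desk.

- **Carriers:** The yellow carrier (b) hangs on screw2 and the red carrier (c) on screw0, both with the board side facing away from the rail. I lowered each until the wrist force showed the screw at the top of the slot. The last pictures show both screw heads above the round holes.
- **Probes:** I opened the case lid nearly all the way and put both probes inside. The picture taken before closing shows them flat on the case floor. While I placed the first one, a gripper knuckle touched the case's end wall with about 7 N, and that probe dropped about 1 cm to the floor.
- **Lid:** I pushed it past the ridge to a hard stop. At about 29 N it did not move further. The last pictures show it flush with the rim ends and with no gap at the far wall. A rough pixel estimate of the grip bar had put it about 5 mm short of shut. I discounted that because its error is about 3 mm, and because of the hard stop and the flush lid.
- **Other things:** In the final pictures none of the other things appear to have moved. The arm was clear of everything when I handed in.

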